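Move the rinsed flasks from the soak tub into the slotted rack

TASK

Tip the soak tub's blue lid up by its grip, the back edge still resting on the tub, until the grip side stands well clear, then lift it off and lay it flat on the bench, open side down. Slide every flask from the tub under the neck plate of the white rack, its neck in a free slot (one flask to a slot) and pushed fully home to the slot's closed end, standing upright; then put the lid back on the tub, fully seated. Never let a flask fall over, and leave the flask already in the rack, the bottles and the beaker where they are.

Things in the scene. Friction and masses are not known exactly. Their poses are not given: they have to be found in the camera images.
- tub: White plastic soak tub, dry, fixed: 148 x 148 mm, 105 mm high, walls 4, floor 5. Origin: centre of underside, z up; x from the lid's grip side to the back. Dividers 55 mm high make four 68 mm cells centred at x, y = +-36 mm, at most one upright flask in each. A flange round the outside, top 12 mm below the rim (93 mm above the bench), out to 166 x 166 mm, carries the lid.
- lid: Loose blue plastic lid, 0.2 kg: square cap 162 x 162 mm (156 inside), 68 deep, open side down; slips 12 mm over the tub's rim with 4 mm play each side and rests on the flange. Origin: centre of its lower edge plane, z up. On top, at the middle of its -x edge, an upright moulded grip: 10 thick (x), 80 long (y), 40 high. Starts on the tub, grip at the tub's -x side.
- lid_grip (a point): Middle of the lid's upright grip, 74 mm towards -x from the lid's centre and 92 mm above its lower edge (24 mm above the lid's top). Pinch the grip there from above, closing along the lid's x axis.
- lid_back (a point): Middle of the lid's lower edge at the back (+x), on the side away from the grip: the lid pivots there when tipped up by the grip.
- tub_seat (a point): Centre of the plane of the flange's top, 93 mm above the bench: the lid's origin is here when the lid is fully seated. Axes as the tub's.
- tub_back (a point): Point on the tub's flange top where the lid's back edge (lid_back) rests: 81 mm along the tub's x axis from tub_seat.
- rack: Flask rack, fixed, white on a slate-grey foot plate 170 (x) by 320 (y), 6 mm thick. Origin: centre of underside, z up; front at -x. A 6 mm neck plate (underside 72, top 78 mm above the bench) overhangs the rear, with five slots along x, 24 mm wide, 62 apart, closed at x = +54 mm, open to the front; the round-tipped tongues between them end at x = -29; ahead of that the foot plate is open above.
- slot0 (a point): Home of slot 0 (slot 0 at the rack's +y end, slot 4 at its -y end): on top of the foot plate, below the closed end of the slot; at rack x = +45 mm, y = 124 mm, z = 6 mm. Axes as the rack's: the slot runs along x, mouth towards -x.
- slot1 (a point): Home of slot 1 (slot 0 at the rack's +y end, slot 4 at its -y end): on top of the foot plate, below the closed end of the slot; at rack x = +45 mm, y = 62 mm, z = 6 mm. Axes as the rack's: the slot runs along x, mouth towards -x.
- slot2 (a point): Home of slot 2 (slot 0 at the rack's +y end, slot 4 at its -y end): on top of the foot plate, below the closed end of the slot; at rack x = +45 mm, y = 0 mm, z = 6 mm. Axes as the rack's: the slot runs along x, mouth towards -x.
- slot3 (a point): Home of slot 3 (slot 0 at the rack's +y end, slot 4 at its -y end): on top of the foot plate, below the closed end of the slot; at rack x = +45 mm, y = -62 mm, z = 6 mm. Axes as the rack's: the slot runs along x, mouth towards -x.
- slot4 (a point): Home of slot 4 (slot 0 at the rack's +y end, slot 4 at its -y end): on top of the foot plate, below the closed end of the slot; at rack x = +45 mm, y = -124 mm, z = 6 mm. Axes as the rack's: the slot runs along x, mouth towards -x.
- flask0: A brown volumetric flask, open and empty, 0.09 kg: bulb 52 mm across (16 to 28 mm up), flat base 42, straight neck 16 mm across from 60 mm up to the mouth at 148, white ring mark. Origin: centre of base, z up. Starts in a cell of the tub, neck above the rim; take it by the neck from above. Two to four of flask0 to flask3 are present.
- flask1: A brown volumetric flask, open and empty, 0.09 kg: bulb 52 mm across (16 to 28 mm up), flat base 42, straight neck 16 mm across from 60 mm up to the mouth at 148, white ring mark. Origin: centre of base, z up. Starts in a cell of the tub, neck above the rim; take it by the neck from above. Two to four of flask0 to flask3 are present.
- flask2: A brown volumetric flask, open and empty, 0.09 kg: bulb 52 mm across (16 to 28 mm up), flat base 42, straight neck 16 mm across from 60 mm up to the mouth at 148, white ring mark. Origin: centre of base, z up. Starts in a cell of the tub, neck above the rim; take it by the neck from above. Two to four of flask0 to flask3 are present.
- flask3: A brown volumetric flask, open and empty, 0.09 kg: bulb 52 mm across (16 to 28 mm up), flat base 42, straight neck 16 mm across from 60 mm up to the mouth at 148, white ring mark. Origin: centre of base, z up. Starts in a cell of the tub, neck above the rim; take it by the neck from above. Two to four of flask0 to flask3 are present.
- stored0: A brown volumetric flask, open and empty, 0.09 kg: bulb 52 mm across (16 to 28 mm up), flat base 42, straight neck 16 mm across from 60 mm up to the mouth at 148, white ring mark. Origin: centre of base, z up. Already home in slot 0 of the rack at the start; just one of stored0 to stored4 is present. Leave it there.
- stored1: A brown volumetric flask, open and empty, 0.09 kg: bulb 52 mm across (16 to 28 mm up), flat base 42, straight neck 16 mm across from 60 mm up to the mouth at 148, white ring mark. Origin: centre of base, z up. Already home in slot 1 of the rack at the start; just one of stored0 to stored4 is present. Leave it there.
- stored2: A brown volumetric flask, open and empty, 0.09 kg: bulb 52 mm across (16 to 28 mm up), flat base 42, straight neck 16 mm across from 60 mm up to the mouth at 148, white ring mark. Origin: centre of base, z up. Already home in slot 2 of the rack at the start; just one of stored0 to stored4 is present. Leave it there.
- stored3: A brown volumetric flask, open and empty, 0.09 kg: bulb 52 mm across (16 to 28 mm up), flat base 42, straight neck 16 mm across from 60 mm up to the mouth at 148, white ring mark. Origin: centre of base, z up. Already home in slot 3 of the rack at the start; just one of stored0 to stored4 is present. Leave it there.
- stored4: A brown volumetric flask, open and empty, 0.09 kg: bulb 52 mm across (16 to 28 mm up), flat base 42, straight neck 16 mm across from 60 mm up to the mouth at 148, white ring mark. Origin: centre of base, z up. Already home in slot 4 of the rack at the start; just one of stored0 to stored4 is present. Leave it there.
- bottle_a: Dark reagent bottle with paper band, 72 mm across, 150 mm high, standing behind the work. Origin: centre of its base. Leave it alone.
- bottle_b: Dark reagent bottle with paper band, 60 mm across, 125 mm high, standing behind the work. Origin: centre of its base. Leave it alone.
- beaker: White plastic beaker, 72 mm across, 90 mm high, standing behind the work. Origin: centre of its base. Leave it alone.
Not all that is in view belongs to the job. Of the things that look like the lid, the largest one is meant.

How it is judged:
By the outcome, as a careful person would: the job done as asked, in the order asked, and still so for the second after the job is handed in, with the robot touching nothing.
Of flask0, flask1, flask2, flask3 only 2 to 4 are there at a start; the rules pass over those that are not, and their reading is None.
Of stored0, stored1, stored2, stored3, stored4 only 1 to 1 are there at a start; the rules pass over those that are not, and their reading is None.
At some moment in a run one of flask0, flask1, flask2, flask3, lid may be knocked a few centimetres aside while the robot is not near it.
It also fails if it takes over 210 s, if anything falls off the work surface, if the arm or the gripper's body presses on something with over 40 N, if the wrist force passes 120 N, or if a joint passes its speed limit or range.

ROBOT

A 6-joint arm with a two-finger parallel gripper is mounted at the origin on the work surface. World frame = base frame: x ahead of the robot, y to its left, z up, the work surface at z = 0. Lengths are in m, angles in rad, forces in N, time in s.
With the tool pointing down it reaches from about 0.35 to 0.975 m from the base axis. Payload 4.9 kg.
Tool frame: the origin (TCP) lies at the very end of the fingers, on their centre line; the grasp point (between the pads) lies 19 mm behind it (ctrl.tcp_to_grasp is the z of the grasp point in the tool frame, in m); z points along the fingers, y is the line along which they close (so a half turn about z gives the same grasp; the last joint's range is limited). The gripper opens to 85 mm and grips with 20 to 120 N. Pads are 22 mm wide; open, the fingers measure 114 mm over their backs; the gripper's body (76 mm by 85 mm) begins 54 mm behind the grasp point. The pads swing forward as they close: fully open they stand 13 mm farther back than shut.
Start: joints at [-1.453, 0.053, 1.613, -0, 1.476, -0.119], TCP at [0.147, -0.608, 0.231] pointing down, gripper open.
Joint ranges: [-3.01, 3.01], [-1.01, 2.22], [0.06, 2.58], [-1.02, 4.17], [0.09, 2.62], [-3.14, 3.14]. Speed limits (rad/s): [2.57, 2.57, 3.14, 3.14, 3.14, 3.14].

INTERFACE

Orientations are given as a rotation vector (axis times angle).
In Python, from station import ctrl, eyes, job, nets gives the robot as it stands. The module is installed in compiled form; this text tells all that it offers.
- The arm moves only by the tool jog_arm, never from a script. Its argument "commands" is one flat list of numbers, 7 for each row, row after row: the shift along the tool's x, y, z each as a share of 0.06 m, from -1 to 1, then the turn, a rotation vector about the tool's x, y, z each as a share of 0.1 rad, from -1 to 1, then the finger opening in mm, from 0 to 85.4. In form: [x, y, z, ax, ay, az, grip, x, y, z, ax, ay, az, grip, ...]. A call has 1 to 20 rows; each row shifts and turns the commanded pose from where the row before left it, along the tool's axes as they then stand; what a row does not reach is not made up. A row lasts 1/8 s, in which the tool goes at most 62.5 mm and 10.7 degrees, less where a joint would pass 70% of its speed; a pose out of reach is approached as far as the arm can. A call with a number of a shift or a turn outside -1 to 1 is refused whole. A call with a gripper value outside its range is refused whole. The fingers move at their own pace and stop on an object; "newtons" is the grip in N (left out, the last holds). Time passes only in rows, so rows that do not move let the fingers close. It gives the time, the measured TCP pose, the force, the opening and the grip force at its end, in the units of the state.
- ctrl.get_obs(): the state, without advancing time (a new reading comes with each control period).
- eyes.get_image(name): name is "side" or "top"; returns a dict with "image" (420x560x3 uint8, red, green, blue), "z_map" (420x560 float32, m along the optical axis (not along the pixel's ray), 0 where there is no reading), "K" (3x3 intrinsics, pixels), "dist_coeffs" ([k1, k2, p1, p2, k3] as OpenCV has them; the pictures are not rectified), "cam_to_world" (4x4, takes a point from camera to world coordinates). Camera axes: x right, y up, looking along -z (the intrinsics and any distortion apply to the point x, -y, -z); pixel columns grow to the right and rows downward; lengths in m; the calibration is good to about 2 mm. A picture is of the moment at which its call begins.
- job.finish_job(): hands the job in; it is judged then, once.
Trained networks look in the newest picture that a camera, given by its name, has taken for a name from the list of things; names that differ only in an ending like _2 or _b are one class to them, and where a whole thing is asked for, a point or a joint stands for the part that bears it (a point fixed in the world has none). Each returns a list of dicts, best first, with "p" (0 to 1); they miss things now and then, are a little off and sometimes report something else, mostly with a low value. They report only what shows in the picture. A call takes as long as a camera call. They do not tell look-alikes from the thing itself.
- nets.silhouettes(camera, name): "mask" (420x560 bool, what is visible of it) and "bbox" ([left, top, right, bottom] in pixels, round what is visible of it).
The state is a dict: "t": time; "q": joint angles; "dq": joint speeds; "effort": joint torques, N m; "tool_pos": TCP position; "tool_rot": TCP orientation; "contact_force": force on the tool from outside, world axes, zero at the start; "wrist_torque": the same for the moment, N m; "opening": finger opening in m; "grip_force": force on a finger pad.
Only numpy, scipy, OpenCV 4.12 (cv2) and the standard library are available. Lean on these libraries where they do the work, as an engineer would, in place of code of your own. Each camera call takes 0.05 s, during which the arm holds its last target. There are 200 camera calls.

## Working session

There is one attempt and no reset: what is moved stays moved. The work goes in short steps, Python scripts to look and compute and a tool call to move; the robot and the scene stay as the last step left them, time stands still between calls to the robot, and variables do not carry over. Pictures are saved under pics/ and viewed, at most 14 in all, crops included, and the job is handed in when it is done.

Besides the shell and the picture viewer there is one more tool, called after "Request:" as name(argument=value, ...) on one line, values as JSON. jog_arm: Moves the arm, as the interface text tells. Shift numbers are shares of 0.06 m and turn numbers shares of 0.1 rad, none past 1 either way. Its arguments: {"type":"object","properties":{"commands":{"type":"array","items":{"type":"number"}},"newtons":{"type":"number"}},"required":["commands"]}

```bash
mkdir -p pics; cat > h.py <<'E'
import numpy as np, cv2
from station import ctrl, eyes, job, nets
def save(im,n): cv2.imwrite(f'pics/{n}.png',im[:,:,::-1])
def cloud(d):
    """HxWx3 world points from z_map"""
    h,w=d['z_map'].shape
    uv=np.stack(np.meshgrid(np.arange(w),np.arange(h)),-1).reshape(-1,1,2).astype(np.float64)
    n=cv2.undistortPoints(uv,d['K'],np.array(d['dist_coeffs'],float)).reshape(h,w,2)
    z=d['z_map']; P=np.stack([n[...,0]*z,-n[...,1]*z,-z,np.ones_like(z)],-1)
    W=(P@np.array(d['cam_to_world']).T)[...,:3]; W[z==0]=np.nan
    return W
E
python3 - <<'E'
from h import *
o=ctrl.get_obs(); print({k:np.round(v,3).tolist() for k,v in o.items()}, ctrl.tcp_to_grasp)
for n in('top','side'):
    d=eyes.get_image(n); save(d['image'],n+'0'); print(n,np.round(d['cam_to_world'],3).tolist(),np.round(d['K'],1).tolist(), d['dist_coeffs'])
    W=cloud(d)
    for t in('lid','tub','rack','flask0','bottle_a','bottle_b','beaker'):
        for r in nets.silhouettes(n,t)[:7]:
            p=W[r['mask']]; p=p[~np.isnan(p[:,0])]
            if len(p): print(t,round(r['p'],2),np.round(r['bbox']).astype(int).tolist(),np.round(np.median(p,0),3),np.round(np.percentile(p,[2,98],axis=0),3).tolist())
E
```

```text
{'t': 0.0, 'q': [-1.453, 0.053, 1.614, -0.0, 1.476, -0.119], 'dq': [-0.001, 0.0, -0.001, 0.0, 0.0, -0.001], 'effort': [-0.001, -39.368, -37.018, -0.0, 0.007, 0.0], 'tool_pos': [0.147, -0.607, 0.23], 'tool_rot': [-3.118, -0.371, 0.0], 'contact_force': [0.493, -0.229, 0.926], 'wrist_torque': [0.021, 0.031, -0.008], 'grip_force': 0.0, 'opening': 0.085} -0.0187
top [[-0.018, 0.991, -0.129, 0.385], [-1.0, -0.017, 0.009, -0.024], [0.006, 0.129, 0.992, 1.046], [0.0, 0.0, 0.0, 1.0]] [[394.9, 0.0, 276.3], [0.0, 394.9, 200.9], [0.0, 0.0, 1.0]] [-0.07993339  0.          0.          0.          0.        ]
lid 0.93 [408, 153, 474, 212] [ 0.556 -0.456  0.051] [[0.495, -0.531, 0.001], [0.621, -0.398, 0.079]]
lid 0.86 [326, 266, 383, 327] [ 0.267 -0.216  0.051] [[0.204, -0.286, 0.004], [0.331, -0.151, 0.079]]
lid 0.57 [320, 163, 410, 252] [ 0.484 -0.232  0.162] [[0.403, -0.32, 0.12], [0.57, -0.15, 0.201]]
lid 0.47 [88, 166, 215, 234] [0.528 0.282 0.012] [[0.445, 0.135, 0.003], [0.609, 0.448, 0.081]]
tub 0.51 [318, 194, 337, 249] [ 0.461 -0.168  0.022] [[0.399, -0.189, 0.0], [0.535, -0.146, 0.096]]

[... 840 characters left out ...]
0.        ]
lid 0.77 [314, 278, 383, 352] [ 0.254 -0.219  0.05 ] [[0.194, -0.283, 0.003], [0.327, -0.152, 0.078]]
lid 0.7 [324, 202, 410, 256] [ 0.416 -0.229  0.156] [[0.388, -0.329, 0.095], [0.495, -0.15, 0.2]]
lid 0.62 [418, 228, 475, 258] [ 0.505 -0.453  0.042] [[0.487, -0.531, 0.001], [0.567, -0.4, 0.079]]
lid 0.49 [103, 167, 208, 245] [0.521 0.334 0.007] [[0.442, 0.181, 0.002], [0.613, 0.453, 0.081]]
tub 0.85 [326, 227, 405, 276] [ 0.416 -0.242  0.041] [[0.389, -0.327, -0.0], [0.51, -0.154, 0.094]]
tub 0.42 [99, 169, 209, 244] [0.521 0.332 0.007] [[0.44, 0.178, 0.001], [0.614, 0.454, 0.081]]
rack 0.97 [102, 165, 206, 244] [0.521 0.332 0.008] [[0.44, 0.177, 0.001], [0.613, 0.453, 0.082]]
```

View pics/top0.png

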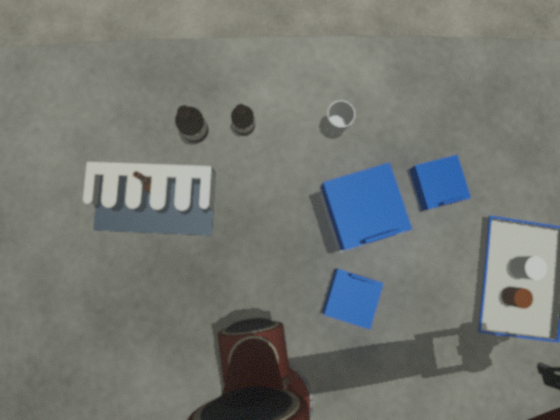

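View pics/side0.png

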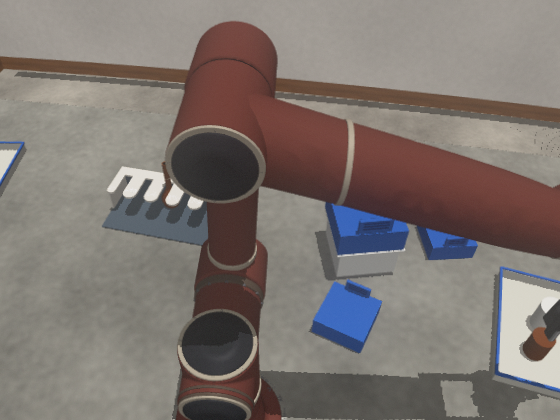

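The top view shows three blue lid-like caps, at px (366,206), (440,182) and (354,298). The one at (366,206) is meant, because it is the largest and sits on the tub about 0.16 m up, while the other two lie on the bench. Its grip is at (380,237). The rack is at (150,197) with a flask at (141,180). I'll confirm the lid in a crop and fit poses.

```bash
cat >> h.py <<'E'
def rect(p):
    (c,s,a)=cv2.minAreaRect((p[:,:2]*1000).astype(np.float32)); return np.round(c,1),np.round(s,1),round(a,2)
E
python3 - <<'E'
from h import *
for n in('top','side'):
    d=eyes.get_image(n); W=cloud(d); im=d['image'].astype(int); z=W[...,2]
    blue=(im[...,2]>im[...,0]+50)&(W[...,1]>-.36)&(W[...,1]<-.1)&(W[...,0]>.36)
    m=blue&(abs(z-.161)<.006); p=W[m]; print(n,'lidtop',len(p),np.median(p,0).round(4),rect(p))
    m=blue&(z>.19); p=W[m]; print(' grip',len(p),np.median(p,0).round(4),p[:,2].max(),rect(p))
    reg=(W[...,1]>.1)&(W[...,1]<.5)&(W[...,0]>.4)&(W[...,0]<.65)
    m=reg&(abs(z-.078)<.006)&(im.min(-1)>120); p=W[m]; print(' plate',len(p),np.median(p,0).round(4),rect(p))
    m=reg&(abs(z-.006)<.005)&(im[...,2]>im[...,0]+12); p=W[m]; print(' foot',len(p),np.median(p,0).round(4),rect(p))
    m=reg&(z>.1); p=W[m]; print(' stored',len(p),p[p[:,2]>.13].mean(0).round(4) if len(p) else 0, p[:,2].max() if len(p) else 0)
    if n=='top':
        save(cv2.hconcat([cv2.resize(im[140:340,300:480].astype(np.uint8),None,fx=2.2,fy=2.2,interpolation=2),cv2.resize(im[150:240,75:225].astype(np.uint8),(360,440),interpolation=2)]),'crop1')
E
```

```text
top lidtop 4718 [ 0.4892 -0.2347  0.1617] (array([ 487.4, -238.2]), array([161.9, 162.7]), 15.7)
 grip 213 [ 0.4157 -0.2569  0.2011] 0.20570698555056566 (array([ 416. , -257.5]), array([12.7, 81.3]), 15.61)
 plate 3905 [0.5644 0.2789 0.0781] (array([555.9, 292.8]), array([320.4, 112.4]), 86.62)
 foot 2916 [0.4767 0.2768 0.0062] (array([511. , 294.3]), array([315.9, 135.9]), 86.74)
 stored 98 [0.5688 0.2921 0.1494] 0.15693807869984455
side lidtop 1110 [ 0.4363 -0.2084  0.1604] (array([ 455.8, -245.2]), array([106.9, 163.8]), 15.69)
 grip 174 [ 0.4114 -0.2522  0.1988] 0.20553990226245067 (array([ 413.9, -256.5]), array([13.3, 78.5]), 15.43)
 plate 1504 [0.5493 0.3487 0.0783] (array([555.2, 320.2]), array([275.9, 117.4]), 85.27)
 foot 2176 [0.4801 0.3094 0.006 ] (array([505.7, 309.3]), array([298.8, 131.4]), 86.82)
 stored 85 [0.565  0.2969 0.146 ] 0.15904660141294336
```

View pics/crop1.png

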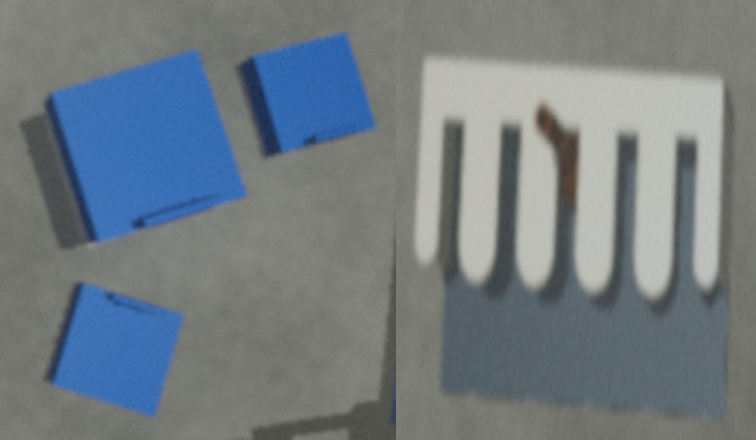

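The crop confirms it: the big cap (left, grip on its lower edge) is the lid. The two small ones are decoys. The rack's slot 2 (middle) holds the stored flask.

```bash
cat >> h.py <<'E'
from scipy.spatial.transform import Rotation as Ro
def pose():
    o=ctrl.get_obs(); return np.array(o['tool_pos']),Ro.from_rotvec(o['tool_rot'])
def down(yaw):
    """tool z down, tool y at world angle yaw"""
    y=np.array([np.cos(yaw),np.sin(yaw),0]); z=np.array([0,0,-1.]); return Ro.from_matrix(np.stack([np.cross(y,z),y,z],1))
def to(p,R,q,S,step=.04,wstep=.09):
    """one row repeated n times from (p,R) to (q,S), rotation first part constant"""
    w=(R.inv()*S).as_rotvec(); d=R.inv().apply(np.array(q)-p)
    n=max(1,int(np.ceil(max(np.linalg.norm(d)/step,np.linalg.norm(w)/wstep))))
    if np.linalg.norm(w)>.003:  # straight world path with rotation: rows differ
        r=[]
        for i in range(n):
            Ri=R*Ro.from_rotvec(w*i/n); r.append(np.r_[Ri.inv().apply(np.array(q)-p)/n/.06,w/n/.1])
        r=np.round(r,2); print(n,'rows'); [print('  ',x.tolist()) for x in r]
    else: print(n,'x',np.round(np.r_[d/n/.06,w/n/.1],2).tolist())
E
python3 - <<'E'
from h import *
p,R=pose(); print(np.round(R.as_matrix(),3), 'yaw y',np.arctan2(R.as_matrix()[1,1],R.as_matrix()[0,1]))
S=down(.272)
g=np.array([.4161,-.2579])
a=[*p[:2],.29]; to(p,R,a,R); to(np.array(a),R,[*g,.29],down(.272)); to(np.array([*g,.29]),S,[*g,.169],S)
to(np.array(a),R,[*g,.29],down(.272+np.pi))
E
```

```text
[[ 0.972  0.235 -0.   ]
 [ 0.235 -0.972 -0.   ]
 [-0.     0.    -1.   ]] yaw y -1.333994258079544
2 x [-0.0, 0.0, -0.49, 0.0, 0.0, 0.0]
18 rows
   [0.32, -0.26, -0.0, 0.0, 0.0, -0.89]
   [0.34, -0.23, -0.0, 0.0, 0.0, -0.89]
   [0.36, -0.2, -0.0, 0.0, 0.0, -0.89]
   [0.37, -0.16, -0.0, 0.0, 0.0, -0.89]
   [0.39, -0.13, -0.0, 0.0, 0.0, -0.89]
   [0.4, -0.09, -0.0, 0.0, 0.0, -0.89]
   [0.4, -0.06, -0.0, 0.0, 0.0, -0.89]
   [0.41, -0.02, -0.0, 0.0, 0.0, -0.89]
   [0.41, 0.01, -0.0, 0.0, 0.0, -0.89]
   [0.41, 0.05, -0.0, 0.0, 0.0, -0.89]
   [0.4, 0.09, -0.0, 0.0, 0.0, -0.89]
   [0.39, 0.12, -0.0, 0.0, 0.0, -0.89]
   [0.38, 0.16, -0.0, 0.0, 0.0, -0.89]
   [0.36, 0.19, -0.0, 0.0, 0.0, -0.89]
   [0.34, 0.22, -0.0, 0.0, 0.0, -0.89]
   [0.32, 0.25, -0.0, 0.0, 0.0, -0.89]
   [0.3, 0.28, -0.0, 0.0, 0.0, -0.89]
   [0.27, 0.3, -0.0, 0.0, 0.0, -0.89]
4 x [0.0, 0.0, 0.5, 0.0, 0.0, 0.0]
18 rows
   [0.32, -0.26, -0.0, 0.0, -0.0, 0.85]
   [0.3, -0.28, -0.0, 0.0, -0.0, 0.85]
   [0.27, -0.31, -0.0, 0.0, -0.0, 0.85]
   [0.24, -0.33, -0.0, 0.0, -0.0, 0.85]
   [0.21, -0.35, -0.0, 0.0, -0.0, 0.85]
   [0.18, -0.37, -0.0, 0.0, -0.0, 0.85]
   [0.15, -0.38, -0.0, 0.0, -0.0, 0.85]
   [0.12, -0.39, -0.0, 0.0, -0.0, 0.85]
   [0.09, -0.4, -0.0, 0.0, -0.0, 0.85]
   [0.05, -0.41, -0.0, 0.0, -0.0, 0.85]
   [0.02, -0.41, -0.0, 0.0, -0.0, 0.85]
   [-0.02, -0.41, -0.0, 0.0, -0.0, 0.85]
   [-0.05, -0.41, -0.0, 0.0, -0.0, 0.85]
   [-0.09, -0.4, -0.0, 0.0, -0.0, 0.85]
   [-0.12, -0.39, -0.0, 0.0, -0.0, 0.85]
   [-0.15, -0.38, -0.0, 0.0, -0.0, 0.85]
   [-0.19, -0.36, -0.0, 0.0, -0.0, 0.85]
   [-0.22, -0.35, -0.0, 0.0, -0.0, 0.85]
```

Request:
jog_arm(commands=[0, 0, -0.49, 0, 0, 0, 85, 0, 0, -0.49, 0, 0, 0, 85, 0.32, -0.26, 0, 0, 0, -0.89, 60, 0.34, -0.23, 0, 0, 0, -0.89, 60, 0.36, -0.2, 0, 0, 0, -0.89, 60, 0.37, -0.16, 0, 0, 0, -0.89, 60, 0.39, -0.13, 0, 0, 0, -0.89, 60, 0.4, -0.09, 0, 0, 0, -0.89, 60, 0.4, -0.06, 0, 0, 0, -0.89, 60, 0.41, -0.02, 0, 0, 0, -0.89, 60, 0.41, 0.01, 0, 0, 0, -0.89, 60, 0.41, 0.05, 0, 0, 0, -0.89, 60, 0.4, 0.09, 0, 0, 0, -0.89, 60, 0.39, 0.12, 0, 0, 0, -0.89, 60, 0.38, 0.16, 0, 0, 0, -0.89, 60, 0.36, 0.19, 0, 0, 0, -0.89, 60, 0.34, 0.22, 0, 0, 0, -0.89, 60, 0.32, 0.25, 0, 0, 0, -0.89, 60, 0.3, 0.28, 0, 0, 0, -0.89, 50, 0.27, 0.3, 0, 0, 0, -0.89, 50])

```text
t: 3.4
tool_pos: [0.417, -0.2574, 0.2903]
tool_rot: [1.901, 2.501, -0.0]
contact_force: [-0.7, 0.6, -0.2]
opening: 0.0501
grip_force: 0.0
```

Request:
jog_arm(commands=[0, 0, 0, 0, 0, 0, 50, 0, 0, 0, 0, 0, 0, 50], newtons=40)

```text
t: 3.65
tool_pos: [0.4163, -0.2584, 0.2901]
tool_rot: [1.906, 2.497, -0.001]
contact_force: [0.6, 0.1, -0.0]
opening: 0.0501
grip_force: 0.0
```

```bash
python3 - <<'E'
from h import *
p,R=pose(); o=ctrl.get_obs();print(np.round(o['q'],2),p.round(4),R.as_rotvec().round(3)); S=down(.272)
to(p,R,[.4161,-.2579,.20],S); 
to(np.array([.4161,-.2579,.20]),S,[.4161,-.2579,.169],S,.015)
E
```

```text
[-0.71 -0.31  1.84 -0.    1.6  -0.97] [ 0.4163 -0.2584  0.2901] [ 1.906e+00  2.497e+00 -1.000e-03]
3 rows
   [0.0, -0.0, 0.5, -0.0, 0.0, -0.02]
   [0.0, -0.0, 0.5, -0.0, 0.0, -0.02]
   [0.0, -0.0, 0.5, -0.0, 0.0, -0.02]
3 x [0.0, 0.0, 0.17, 0.0, 0.0, 0.0]
```

Request:
jog_arm(commands=[0, 0, 0.5, 0, 0, -0.02, 50, 0, 0, 0.5, 0, 0, -0.02, 50, 0, 0, 0.5, 0, 0, 0, 50, 0, 0, 0.17, 0, 0, 0, 50, 0, 0, 0.17, 0, 0, 0, 50, 0, 0, 0.17, 0, 0, 0, 50, 0, 0, 0, 0, 0, 0, 50, 0, 0, 0, 0, 0, 0, 4, 0, 0, 0, 0, 0, 0, 4, 0, 0, 0, 0, 0, 0, 4, 0, 0, 0, 0, 0, 0, 4, 0, 0, 0, 0, 0, 0, 4, 0, 0, 0, 0, 0, 0, 4], newtons=40)

```text
t: 5.28
tool_pos: [0.4168, -0.2584, 0.1703]
tool_rot: [1.899, 2.501, -0.0]
contact_force: [-1.3, 0.6, 5.2]
opening: 0.0092
grip_force: 39.8
```

```bash
python3 - <<'E'
from h import *
p,R=pose(); o=ctrl.get_obs();print(np.round(o['q'],2),p.round(4),R.as_rotvec().round(3),o['contact_force'],o['wrist_torque'])
yaw=.272; ax=np.array([-np.sin(yaw),np.cos(yaw),0])
c=p[:2]+.074*np.array([np.cos(yaw),np.sin(yaw)]); piv=np.array([*(c+.081*np.array([np.cos(yaw),np.sin(yaw)])),.093])
print(c,piv)
Q=Ro.from_rotvec(ax*.05); q=piv+Q.apply(p-piv); print(q-p)
d=R.inv().apply(q-p)/.06; w=(R.inv()*Q*R).as_rotvec()/.1; print(d.round(3),w.round(3))
E
```

```text
[-0.71 -0.23  1.98 -0.    1.39 -0.98] [ 0.4168 -0.2584  0.1703] [ 1.899  2.501 -0.   ] [-1.29298878  0.58185777  5.22635772] [0.08750487 0.17603648 0.05562686]
[ 0.48810112 -0.23848733] [ 0.5661232 -0.216726   0.093    ]
[0.00390693 0.00108969 0.00765019]
[-0.     0.068 -0.127] [ 0.5    0.    -0.001]
```

Request:
jog_arm(commands=[0, 0.068, -0.127, 0.5, 0, 0, 4, 0, 0.068, -0.127, 0.5, 0, 0, 4, 0, 0.068, -0.127, 0.5, 0, 0, 4, 0, 0.068, -0.127, 0.5, 0, 0, 4, 0, 0, 0, 0, 0, 0, 4])

```text
t: 5.9
tool_pos: [0.4351, -0.253, 0.1984]
tool_rot: [-1.82, -2.4, 0.24]
contact_force: [-0.4, -0.5, 2.1]
opening: 0.0091
grip_force: 39.8
```

Request:
jog_arm(commands=[0, 0.068, -0.127, 0.5, 0, 0, 4, 0, 0.068, -0.127, 0.5, 0, 0, 4, 0, 0.068, -0.127, 0.5, 0, 0, 4, 0, 0.068, -0.127, 0.5, 0, 0, 4, 0, 0, 0, 0, 0, 0, 4])

```text
t: 6.52
tool_pos: [0.4581, -0.2465, 0.2229]
tool_rot: [-1.731, -2.283, 0.461]
contact_force: [1.2, 0.2, 1.5]
opening: 0.0091
grip_force: 39.7
```

```bash
python3 - <<'E'
from h import *
p,R=pose(); o=ctrl.get_obs();print(np.round(o['q'],2),p.round(4),np.degrees((down(.272).inv()*R).as_rotvec()).round(2))
d=eyes.get_image('side'); e=eyes.get_image('top'); save(cv2.hconcat([cv2.resize(d['image'][130:330,260:460],(400,400)),cv2.resize(e['image'][90:290,270:470],(400,400))]),'tilt')
E
```

```text
[-0.49  0.02  1.7  -0.27  1.71 -0.76] [ 0.4581 -0.2465  0.2229] [22.82 -0.   -0.06]
```

View pics/tilt.png

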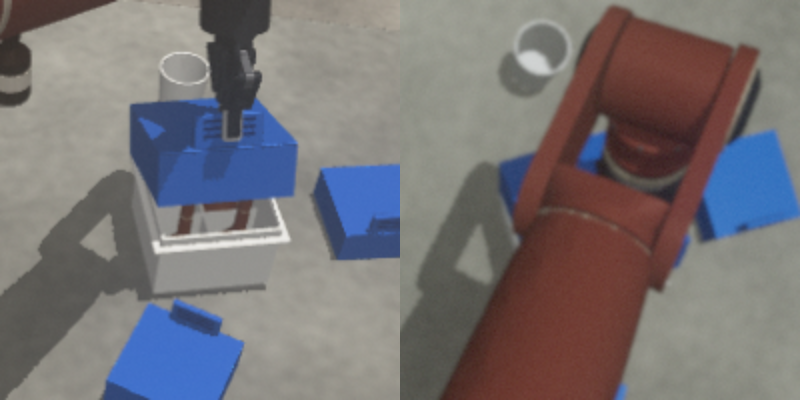

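The lid (crop left px ~(215,150)) is tipped by its grip with its back edge still on the tub. At least two brown necks show inside at (185,215) and (242,215). I'll tip it further, then lift.

Request:
jog_arm(commands=[0, 0.068, -0.127, 0.5, 0, 0, 4, 0, 0.068, -0.127, 0.5, 0, 0, 4, 0, 0.068, -0.127, 0.5, 0, 0, 4, 0, 0.068, -0.127, 0.5, 0, 0, 4, 0, 0, 0, 0, 0, 0, 4, 0, 0, 0, 0, 0, 0, 4])

```text
t: 7.38
tool_pos: [0.4847, -0.2391, 0.2425]
tool_rot: [-1.634, -2.153, 0.663]
contact_force: [2.6, 0.1, 0.3]
opening: 0.0091
grip_force: 39.7
```

```bash
python3 - <<'E'
from h import *
p,R=pose(); o=ctrl.get_obs();print(np.round(o['q'],2),p.round(4),np.degrees((down(.272).inv()*R).as_rotvec()).round(2))
a=p+[0,0,.12]; to(p,R,a,R,.025)
b=np.array([.44,-.12,.33]); S=down(.13); to(a,R,b,S,.03,.07)
c=np.array([.426,0,.25]); to(b,S,c,down(0),.03,.07)
to(c,down(0),[.426,0,.10],down(0),.03)
E
```

```text
[-0.41  0.17  1.55 -0.38  1.89 -0.72] [ 0.4847 -0.2391  0.2425] [ 3.425e+01  2.000e-02 -2.000e-02]
5 x [0.0, -0.23, -0.33, 0.0, 0.0, 0.0]
9 rows
   [0.23, 0.02, 0.06, -0.66, 0.05, 0.15]
   [0.23, 0.01, 0.06, -0.66, 0.05, 0.15]
   [0.23, 0.0, 0.06, -0.66, 0.05, 0.15]
   [0.23, -0.01, 0.07, -0.66, 0.05, 0.15]
   [0.23, -0.01, 0.07, -0.66, 0.05, 0.15]
   [0.23, -0.02, 0.07, -0.66, 0.05, 0.15]
   [0.23, -0.03, 0.07, -0.66, 0.05, 0.15]
   [0.23, -0.04, 0.06, -0.66, 0.05, 0.15]
   [0.23, -0.05, 0.06, -0.66, 0.05, 0.15]
5 rows
   [0.4, 0.01, 0.27, 0.0, 0.0, 0.26]
   [0.4, -0.0, 0.27, 0.0, 0.0, 0.26]
   [0.4, -0.02, 0.27, 0.0, 0.0, 0.26]
   [0.4, -0.03, 0.27, 0.0, 0.0, 0.26]
   [0.4, -0.04, 0.27, 0.0, 0.0, 0.26]
5 x [0.0, 0.0, 0.5, 0.0, 0.0, 0.0]
```

Request:
jog_arm(commands=[0, -0.23, -0.33, 0, 0, 0, 4, 0, -0.23, -0.33, 0, 0, 0, 4, 0, -0.23, -0.33, 0, 0, 0, 4, 0, -0.23, -0.33, 0, 0, 0, 4, 0, -0.23, -0.33, 0, 0, 0, 4, 0.23, 0.02, 0.06, -0.66, 0.05, 0.15, 4, 0.23, 0.01, 0.06, -0.66, 0.05, 0.15, 4, 0.23, 0, 0.06, -0.66, 0.05, 0.15, 4, 0.23, -0.01, 0.07, -0.66, 0.05, 0.15, 4, 0.23, -0.01, 0.07, -0.66, 0.05, 0.15, 4, 0.23, -0.02, 0.07, -0.66, 0.05, 0.15, 4, 0.23, -0.03, 0.07, -0.66, 0.05, 0.15, 4, 0.23, -0.04, 0.06, -0.66, 0.05, 0.15, 4, 0.23, -0.05, 0.06, -0.66, 0.05, 0.15, 4, 0.4, 0.01, 0.27, 0, 0, 0.26, 4, 0.4, 0, 0.27, 0, 0, 0.26, 4, 0.4, -0.02, 0.27, 0, 0, 0.26, 4, 0.4, -0.03, 0.27, 0, 0, 0.26, 4, 0.4, -0.04, 0.27, 0, 0, 0.26, 4, 0, 0, 0, 0, 0, 0, 4])

```text
t: 9.88
tool_pos: [0.4233, -0.0014, 0.2498]
tool_rot: [-2.211, -2.222, 0.008]
contact_force: [0.7, -1.7, -2.4]
opening: 0.0094
grip_force: 39.3
```

```bash
python3 - <<'E'
from h import *
p,R=pose(); print(p.round(4),np.degrees((down(0).inv()*R).as_rotvec()).round(2))
to(p,R,[.426,0,.10],down(0),.03)
d=eyes.get_image('side'); e=eyes.get_image('top')
save(e['image'],'carry')
E
```

```text
[ 0.4233 -0.0014  0.2498] [ 0.5   0.1  -0.28]
5 rows
   [0.0, 0.01, 0.5, -0.02, -0.0, 0.01]
   [0.0, 0.01, 0.5, -0.02, -0.0, 0.01]
   [0.0, 0.01, 0.5, -0.02, -0.0, 0.01]
   [0.0, 0.01, 0.5, -0.02, -0.0, 0.01]
   [0.0, 0.01, 0.5, -0.02, -0.0, 0.01]
```

View pics/carry.png

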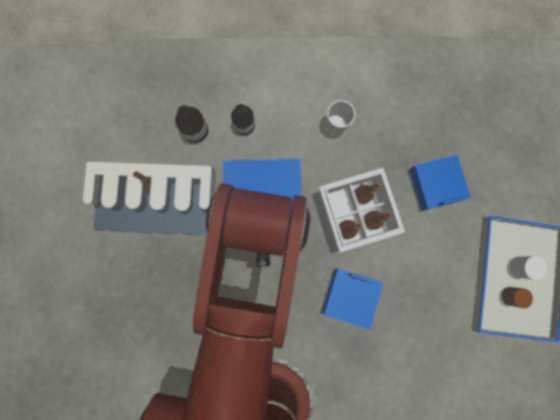

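The top view shows the lid held at (262,178) and the open tub at (362,210). It holds three flasks, at (365,193), (374,220) and (348,229). I'll lay the lid down.

Request:
jog_arm(commands=[0, 0.01, 0.5, -0.02, 0, 0.01, 4, 0, 0.01, 0.5, -0.02, 0, 0.01, 4, 0, 0.01, 0.5, -0.02, 0, 0.01, 4, 0, 0.01, 0.5, -0.02, 0, 0.01, 4, 0, 0.01, 0.5, -0.02, 0, 0.01, 4, 0, 0, 0.1, 0, 0, 0, 4, 0, 0, 0.1, 0, 0, 0, 4, 0, 0, 0.1, 0, 0, 0, 4, 0, 0, 0.06, 0, 0, 0, 4, 0, 0, 0, 0, 0, 0, 4])

```text
t: 11.22
tool_pos: [0.4274, -0.002, 0.0791]
tool_rot: [2.224, 2.217, 0.007]
contact_force: [-0.5, 0.4, -1.3]
opening: 0.0094
grip_force: 39.4
```

Request:
jog_arm(commands=[0, 0, 0.03, 0, 0, 0, 4, 0, 0, 0.03, 0, 0, 0, 4, 0, 0, 0, 0, 0, 0, 4, 0, 0, 0, 0, 0, 0, 40, 0, 0, 0, 0, 0, 0, 40, 0, 0, 0, 0, 0, 0, 40, 0, 0, -0.3, 0, 0, 0, 40, 0, 0, -0.9, 0, 0, 0, 40, 0, 0, -0.9, 0, 0, 0, 40, 0, 0, -0.9, 0, 0, 0, 40])

```text
t: 12.48
tool_pos: [0.4263, -0.0023, 0.2569]
tool_rot: [2.224, 2.216, 0.007]
contact_force: [0.7, 0.6, -0.2]
opening: 0.0401
grip_force: 0.0
```

Request:
jog_arm(commands=[-0.6, -0.6, 0, 0, 0, 0, 40, -0.6, -0.6, 0, 0, 0, 0, 40, -0.6, -0.6, 0, 0, 0, 0, 40, 0, 0, 0, 0, 0, 0, 40])

```text
t: 12.98
tool_pos: [0.3168, -0.112, 0.2547]
tool_rot: [2.23, 2.208, 0.007]
contact_force: [0.5, -0.1, 0.6]
opening: 0.0396
grip_force: 0.0
```

```bash
python3 - <<'E'
from h import *
p,R=pose(); print(p.round(4),ctrl.get_obs()['t'])
ims={}
for n in('top','side'):
    d=eyes.get_image(n); W=cloud(d); im=d['image'].astype(int); z=W[...,2]; ims[n]=d['image']
    blue=(im[...,2]>im[...,0]+50)&(W[...,1]>-.12)&(W[...,1]<.12)&(W[...,0]>.3)
    q=W[blue&(abs(z-.068)<.006)]; print(n,'lid',len(q),rect(q),np.median(q[:,2])) if len(q) else 0
    reg=(W[...,1]>-.36)&(W[...,1]<-.1)&(W[...,0]>.36)&(W[...,0]<.62)
    q=W[reg&(abs(z-.105)<.005)&(im.min(-1)>110)]; print(' rim',len(q),rect(q),np.median(q[:,2]))
    q=W[reg&(abs(z-.093)<.004)&(im.min(-1)>110)]; print(' flange',len(q),rect(q))
    q=W[reg&(z>.115)&(im[...,0]>im[...,2]+15)]; 
    for r in nets.silhouettes(n,'flask0'):
        m=r['mask']; q=W[m]; q=q[(q[:,2]>.12)]
        if len(q)>3: print(' flask',round(r['p'],2),np.round(r['bbox']).tolist(),len(q),q.mean(0).round(4),q[:,2].max().round(4))
        else: print(' flask',round(r['p'],2),np.round(r['bbox']).tolist(),len(q))
save(cv2.hconcat([cv2.resize(ims['top'][150:270,210:420],(420,240)),cv2.resize(ims['side'][140:300,200:430],(380,240))]),'tub1')
np.savez('v1.npz',**ims)
E
```

```text
[ 0.3168 -0.112   0.2547] 12.975
top lid 4003 (array([502.9,  -2.3]), array([162.4, 162. ]), 89.9) 0.06854097860490704
 rim 468 (array([ 486.8, -240.9]), array([148.6, 149.4]), 15.83) 0.10525783110552506
 flange 845 (array([ 486.8, -240.4]), array([166.6, 166.7]), 15.81)
 flask 0.9 [353.0, 186.0, 380.0, 204.0] 47 [ 0.5306 -0.2573  0.1453] 0.156
 flask 0.73 [363.0, 212.0, 388.0, 230.0] 61 [ 0.464  -0.2815  0.1461] 0.1573
 flask 0.62 [339.0, 218.0, 359.0, 237.0] 45 [ 0.4411 -0.2124  0.146 ] 0.1568
side lid 2197 (array([4.998e+02, 1.000e-01]), array([169.4, 162.5]), 0.39) 0.06765926012508894
 rim 433 (array([ 484.1, -237.8]), array([153.6, 149.5]), 15.12) 0.10372352168475796
 flange 675 (array([ 483.3, -238.9]), array([168.6, 167.7]), 16.14)
 flask 0.65 [360.0, 194.0, 374.0, 240.0] 83 [ 0.527  -0.2577  0.1401] 0.1541
 flask 0.63 [349.0, 221.0, 359.0, 246.0] 89 [ 0.4366 -0.2137  0.1403] 0.1548
 flask 0.63 [370.0, 215.0, 387.0, 241.0] 88 [ 0.459  -0.2814  0.1411] 0.1545
 flask 0.42 [109.0, 163.0, 216.0, 249.0] 0
```

View pics/tub1.png

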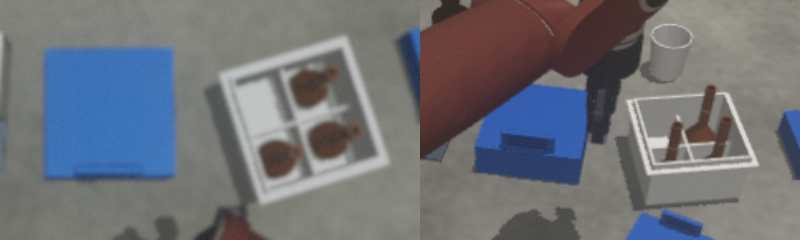

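The lid lies flat at top-view px ~(265,205) (crop (110,115)), grip toward the robot. The tub has flasks in three cells: crop (315,85), (330,140) and (280,157). Next I'll fit the necks from both views.

```bash
cat >> h.py <<'E'
from scipy.optimize import least_squares
RO=np.array([.528,.294]); RY=-.059
def rk(x,y): c,s=np.cos(RY),np.sin(RY); return RO+np.array([c*x-s*y,s*x+c*y])
SY=np.pi/2+RY
def necks(zlo=.115):
    """neck axes (x,y) from both views: visible brown points, circle of radius 8 mm"""
    P=[]
    for n in('top','side'):
        d=eyes.get_image(n); W=cloud(d); im=d['image'].astype(int)
        m=(W[...,2]>zlo)&(W[...,2]<.165)&(im[...,0]>im[...,2]+12)&(W[...,0]>.38)&(W[...,0]<.66)&(abs(W[...,1])<.5)
        ed=cv2.erode(m.astype(np.uint8),np.ones((1,1))); P.append(W[m])
    A=np.vstack(P); out=[]; tag=np.r_[np.zeros(len(P[0])),np.ones(len(P[1]))]
    while len(A)>25:
        c=A[np.argmax([(np.hypot(*(A-a)[:,:2].T)<.014).sum() for a in A[::5]])*5][:2]
        s=np.hypot(*(A[:,:2]-c).T)<.022
        if s.sum()<25: break
        r=least_squares(lambda v:np.hypot(*(A[s][:,:2]-v).T)-.008,A[s][:,:2].mean(0)+[.004,0],loss='soft_l1',f_scale=.002)
        k=tag[s]; out.append((r.x.round(4),int((k==0).sum()),int((k==1).sum()),A[s][:,2].max().round(3)))
        k2=np.hypot(*(A[:,:2]-c).T)>.03; A,tag=A[k2],tag[k2]
    return out
E
python3 - <<'E'
from h import *
for x in necks(): print(x)
print([rk(45,124-62*k).round(4) if 0 else rk(.045,.124-.062*k).round(4) for k in range(5)],[rk(-.062,.124-.062*k).round(4) for k in range(5)])
p,R=pose(); to(p,R,[.44,-.20,.25],down(SY))
E
```

```text
(array([ 0.4636, -0.283 ]), 65, 96, np.float64(0.158))
(array([0.57  , 0.2948]), 74, 86, np.float64(0.157))
(array([ 0.4407, -0.2147]), 54, 91, np.float64(0.157))
(array([ 0.5324, -0.2592]), 60, 84, np.float64(0.156))
[array([0.5802, 0.4151]), array([0.5766, 0.3532]), array([0.5729, 0.2913]), array([0.5693, 0.2295]), array([0.5656, 0.1676])] [array([0.4734, 0.4214]), array([0.4698, 0.3595]), array([0.4661, 0.2977]), array([0.4625, 0.2358]), array([0.4588, 0.1739])]
17 rows
   [-0.09, 0.12, 0.0, 0.0, 0.0, -0.89]
   [-0.1, 0.11, 0.0, 0.0, 0.0, -0.89]
   [-0.11, 0.1, 0.0, 0.0, 0.0, -0.89]
   [-0.12, 0.09, 0.0, 0.0, 0.0, -0.89]
   [-0.12, 0.08, 0.0, 0.0, 0.0, -0.89]
   [-0.13, 0.07, 0.0, 0.0, 0.0, -0.89]
   [-0.14, 0.06, 0.0, 0.0, 0.0, -0.89]
   [-0.14, 0.04, 0.0, 0.0, 0.0, -0.89]
   [-0.15, 0.03, 0.0, 0.0, 0.0, -0.89]
   [-0.15, 0.02, 0.0, 0.0, 0.0, -0.89]
   [-0.15, 0.01, 0.0, 0.0, 0.0, -0.89]
   [-0.15, -0.01, 0.0, 0.0, 0.0, -0.89]
   [-0.15, -0.02, 0.0, 0.0, 0.0, -0.89]
   [-0.14, -0.03, 0.0, 0.0, 0.0, -0.89]
   [-0.14, -0.05, 0.0, 0.0, 0.0, -0.89]
   [-0.14, -0.06, 0.0, 0.0, 0.0, -0.89]
   [-0.13, -0.07, 0.0, 0.0, 0.0, -0.89]
```

Request:
jog_arm(commands=[-0.09, 0.12, 0, 0, 0, -0.89, 40, -0.1, 0.11, 0, 0, 0, -0.89, 40, -0.11, 0.1, 0, 0, 0, -0.89, 40, -0.12, 0.09, 0, 0, 0, -0.89, 40, -0.12, 0.08, 0, 0, 0, -0.89, 40, -0.13, 0.07, 0, 0, 0, -0.89, 40, -0.14, 0.06, 0, 0, 0, -0.89, 40, -0.14, 0.04, 0, 0, 0, -0.89, 40, -0.15, 0.03, 0, 0, 0, -0.89, 40, -0.15, 0.02, 0, 0, 0, -0.89, 40, -0.15, 0.01, 0, 0, 0, -0.89, 40, -0.15, -0.01, 0, 0, 0, -0.89, 40, -0.15, -0.02, 0, 0, 0, -0.89, 40, -0.14, -0.03, 0, 0, 0, -0.89, 40, -0.14, -0.05, 0, 0, 0, -0.89, 40, -0.14, -0.06, 0, 0, 0, -0.89, 40, -0.13, -0.07, 0, 0, 0, -0.89, 40, 0, 0, 0, 0, 0, 0, 40])

```text
t: 15.52
tool_pos: [0.4403, -0.2009, 0.2546]
tool_rot: [0.094, 3.137, 0.005]
contact_force: [0.1, -0.2, -0.5]
opening: 0.04
grip_force: 0.0
```

```bash
python3 - <<'E'
from h import *
for n in('top','side'):
    d=eyes.get_image(n); W=cloud(d); im=d['image'].astype(int)
    # rays to plane z=.078 for sub-mm edges
    C=np.array(d['cam_to_world'])[:3,3]; h,w=im.shape[:2]
    uv=np.stack(np.meshgrid(np.arange(w),np.arange(h)),-1).reshape(-1,1,2).astype(float)
    k=cv2.undistortPoints(uv,d['K'],np.array(d['dist_coeffs'],float)).reshape(h,w,2)
    D=np.stack([k[...,0],-k[...,1],-np.ones((h,w))],-1)@np.array(d['cam_to_world'])[:3,:3].T
    Q=C+D*((.078-C[2])/D[...,2])[...,None]
    g=im.min(-1); q=(Q[...,:2]-RO)@np.array([[np.cos(RY),-np.sin(RY)],[np.sin(RY),np.cos(RY)]])
    x,y=q[...,0],q[...,1]
    m=(x>-.012)&(x<.03)&(abs(y)<.175)
    b=np.arange(-.175,.176,.002); hist=[np.mean(g[m&(abs(y-c)<.0018)]) if (m&(abs(y-c)<.0018)).any() else 0 for c in b]
    hist=np.array(hist); th=(np.percentile(hist,90)+np.percentile(hist,15))/2
    ed=[round(float(b[i]+(th-hist[i])/(hist[i+1]-hist[i])*.002)*1000,1) for i in range(len(b)-1) if (hist[i]-th)*(hist[i+1]-th)<0]
    print(n,ed)
    # closed end x for slot columns
    for s in range(5):
        m=(abs(y-(.124-.062*s))<.006); bx=np.arange(.02,.1,.002)
        hx=np.array([np.mean(g[m&(abs(x-c)<.0018)]) for c in bx]); print(s,[round(float(bx[i])*1000+1,1) for i in range(len(bx)-1) if (hx[i]-th)*(hx[i+1]-th)<0],end=' ')
    print()
p,R=pose(); print(p.round(4)); S=down(SY)
t=[.4407,-.2147]; to(p,R,[*t,.20],S); to(np.array([*t,.20]),S,[*t,.112],S,.02)
E
```

```text
top [-160.5, -133.8, -112.1, -71.7, -50.2, -10.6, 12.1, 51.9, 74.2, 113.3, 136.1, 162.9]
0 [51.0, 87.0] 1 [53.0, 87.0] 2 [53.0, 87.0] 3 [53.0, 87.0] 4 [53.0, 87.0] 
side [-130.2, -110.6, -98.2, -81.1, -80.5]
0 [] 1 [] 2 [] 3 [43.0, 67.0, 69.0, 71.0] 4 [] 
[ 0.4398 -0.2009  0.2547]
2 rows
   [-0.01, -0.12, 0.46, 0.01, 0.02, -0.01]
   [-0.01, -0.11, 0.46, 0.01, 0.02, -0.01]
5 x [0.0, 0.0, 0.29, 0.0, 0.0, 0.0]
```

Request:
jog_arm(commands=[-0.01, -0.12, 0.46, 0.01, 0.02, -0.01, 40, -0.01, -0.11, 0.46, 0.01, 0.02, -0.01, 40, 0, 0, 0.29, 0, 0, 0, 40, 0, 0, 0.29, 0, 0, 0, 40, 0, 0, 0.29, 0, 0, 0, 40, 0, 0, 0.29, 0, 0, 0, 40, 0, 0, 0.29, 0, 0, 0, 40, 0, 0, 0, 0, 0, 0, 40, 0, 0, 0, 0, 0, 0, 10, 0, 0, 0, 0, 0, 0, 10, 0, 0, 0, 0, 0, 0, 10, 0, 0, 0, 0, 0, 0, 10, 0, 0, 0, 0, 0, 0, 10], newtons=35)

```text
t: 17.25
tool_pos: [0.4405, -0.2157, 0.1135]
tool_rot: [0.093, 3.139, -0.001]
contact_force: [-0.6, -0.2, 2.5]
opening: 0.0149
grip_force: 35.1
```

```bash
sed -i 's/RO=np.array(\[.528,.294\])/RO=np.array([.528,.295])/' h.py; python3 - <<'E'
from h import *
p,R=pose(); print(p.round(4),R.as_rotvec().round(3), ctrl.get_obs()['q']); S=down(SY)
a=p+[0,0,.148]; to(p,R,a,R,.03)
m=np.array([.44,-.02,.27]); t=rk(-.064,-.124); b=np.array([*t,.26]);to(a,R,b,S,.045)
to(b,S,[*t,.116],S,.03)
h=rk(.045,-.124); print(h); to(np.array([*t,.116]),S,[*h,.116],S,.012)
E
```

```text
[ 0.4405 -0.2157  0.1135] [ 9.300e-02  3.139e+00 -1.000e-03] [-6.07486678e-01 -1.72352318e-01  2.03125939e+00  4.26874634e-04
  1.28128642e+00 -2.11939280e+00]
5 x [-0.0, -0.0, -0.49, 0.0, 0.0, 0.0]
9 x [0.01, 0.72, 0.0, -0.0, 0.0, -0.0]
5 x [0.0, 0.0, 0.48, 0.0, 0.0, 0.0]
[0.56560994 0.1685623 ]
10 x [-0.18, -0.0, 0.0, 0.0, 0.0, 0.0]
```

Request:
jog_arm(commands=[0, 0, -0.49, 0, 0, 0, 10, 0, 0, -0.49, 0, 0, 0, 10, 0, 0, -0.49, 0, 0, 0, 10, 0, 0, -0.49, 0, 0, 0, 10, 0, 0, -0.49, 0, 0, 0, 10, 0.01, 0.72, 0, 0, 0, 0, 10, 0.01, 0.72, 0, 0, 0, 0, 10, 0.01, 0.72, 0, 0, 0, 0, 10, 0.01, 0.72, 0, 0, 0, 0, 10, 0.01, 0.72, 0, 0, 0, 0, 10, 0.01, 0.72, 0, 0, 0, 0, 10, 0.01, 0.72, 0, 0, 0, 0, 10, 0.01, 0.72, 0, 0, 0, 0, 10, 0.01, 0.72, 0, 0, 0, 0, 10, 0, 0, 0, 0, 0, 0, 10, 0, 0, 0, 0, 0, 0, 10])

```text
t: 19.25
tool_pos: [0.4574, 0.1725, 0.2595]
tool_rot: [-0.092, -3.14, 0.001]
contact_force: [-0.3, 0.8, -1.0]
opening: 0.0151
grip_force: 35.1
```

```bash
python3 - <<'E'
from h import *
p,R=pose(); print(p.round(4),R.as_rotvec().round(3)); S=down(SY)
t=rk(-.064,-.124); print(t); to(p,R,[*t,.122],S,.03)
e=eyes.get_image('top')
save(cv2.resize(e['image'][130:290,70:310],(720,480)),'fl1')
E
```

```text
[0.4574 0.1725 0.2595] [-9.20e-02 -3.14e+00  1.00e-03]
[0.4567996  0.17498957]
5 x [0.0, 0.01, 0.46, -0.0, -0.0, 0.0]
```

View pics/fl1.png

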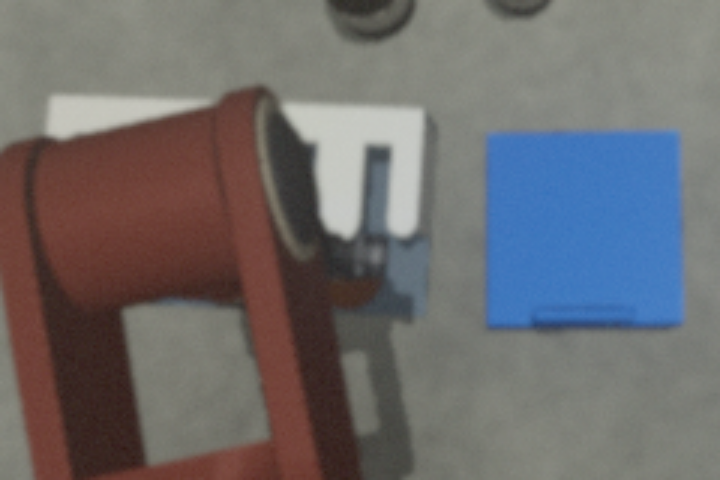

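The flask is held at crop (355,285), in line with slot 4's mouth at (375,240).

Request:
jog_arm(commands=[0, 0.01, 0.46, 0, 0, 0, 10, 0, 0.01, 0.46, 0, 0, 0, 10, 0, 0.01, 0.46, 0, 0, 0, 10, 0, 0.01, 0.46, 0, 0, 0, 10, 0, 0.01, 0.46, 0, 0, 0, 10, 0, 0, 0.05, 0, 0, 0, 10, 0, 0, 0, 0, 0, 0, 10])

```text
t: 20.18
tool_pos: [0.4583, 0.1754, 0.1197]
tool_rot: [0.095, 3.139, 0.001]
contact_force: [1.1, 0.5, -0.5]
opening: 0.0147
grip_force: 35.1
```

```bash
python3 - <<'E'
from h import *
p,R=pose(); print(p.round(4)); S=down(SY)
h=rk(.045,-.124); to(p,R,[*h,.117],S,.012)
E
```

```text
[0.4583 0.1754 0.1197]
9 x [-0.2, -0.0, 0.01, 0.0, 0.0, -0.0]
```

Request:
jog_arm(commands=[-0.2, 0, 0.01, 0, 0, 0, 10, -0.2, 0, 0.01, 0, 0, 0, 10, -0.2, 0, 0.01, 0, 0, 0, 10, -0.2, 0, 0.01, 0, 0, 0, 10, -0.2, 0, 0, 0, 0, 0, 10, -0.2, 0, 0, 0, 0, 0, 10, -0.2, 0, 0, 0, 0, 0, 10, -0.2, 0, 0, 0, 0, 0, 10, -0.1, 0, 0, 0, 0, 0, 10, -0.05, 0, 0, 0, 0, 0, 10, 0, 0, 0, 0, 0, 0, 10])

```text
t: 21.55
tool_pos: [0.5626, 0.1698, 0.1165]
tool_rot: [0.093, 3.14, 0.0]
contact_force: [-0.2, 0.3, -1.0]
opening: 0.015
grip_force: 35.1
```

Request:
jog_arm(commands=[-0.03, 0, 0, 0, 0, 0, 10, -0.03, 0, 0, 0, 0, 0, 10, 0, 0, 0, 0, 0, 0, 10])

```text
t: 21.92
tool_pos: [0.5657, 0.1696, 0.1165]
tool_rot: [-0.093, -3.139, -0.0]
contact_force: [-2.4, 0.8, 0.4]
opening: 0.0147
grip_force: 35.2
```

Request:
jog_arm(commands=[-0.03, 0, 0, 0, 0, 0, 10, 0, 0, 0, 0, 0, 0, 10])

```text
t: 22.18
tool_pos: [0.5665, 0.1696, 0.1163]
tool_rot: [-0.092, -3.136, -0.0]
contact_force: [-7.1, -0.1, 2.6]
opening: 0.0149
grip_force: 35.4
```

Request:
jog_arm(commands=[-0.03, 0, 0, 0, 0, 0, 10, 0, 0, 0, 0, 0, 0, 10])

```text
t: 22.42
tool_pos: [0.5682, 0.1696, 0.1161]
tool_rot: [-0.092, -3.136, -0.001]
contact_force: [-5.8, 0.4, 2.0]
opening: 0.0153
grip_force: 35.3
```

Request:
jog_arm(commands=[0.03, 0, 0.02, 0, 0, 0, 10, 0, 0, 0.02, 0, 0, 0, 10, 0, 0, 0, 0, 0, 0, 10])

```text
t: 22.8
tool_pos: [0.5677, 0.1696, 0.1149]
tool_rot: [-0.093, -3.14, -0.001]
contact_force: [-5.9, 0.4, 4.9]
opening: 0.0149
grip_force: 35.7
```

Request:
jog_arm(commands=[0, 0, 0, 0, 0, 0, 16, 0, 0, 0, 0, 0, 0, 20, 0, 0, 0, 0, 0, 0, 28, 0, 0, 0, 0, 0, 0, 30, 0, 0, -0.3, 0, 0, 0, 30, 0, 0, -0.6, 0, 0, 0, 30, 0, 0, -0.7, 0, 0, 0, 30, 0, 0, -0.8, 0, 0, 0, 30, 0.5, 0, 0, 0, 0, 0, 30, 0.6, -0.6, 0, 0, 0, 0, 30, 0.6, -0.6, 0, 0, 0, 0, 40, 0.6, -0.6, 0, 0, 0, 0, 40, 0.6, -0.6, 0, 0, 0, 0, 40, 0, 0, 0, 0, 0, 0, 40])

```text
t: 24.55
tool_pos: [0.3847, 0.0347, 0.2597]
tool_rot: [0.098, 3.135, -0.001]
contact_force: [0.4, -0.6, -0.3]
opening: 0.0402
grip_force: 0.0
```

```bash
cat >> h.py <<'E'
def racked(x):
    d=np.array(x)-RO; c,s=np.cos(RY),np.sin(RY); return np.round([1000*(c*d[0]+s*d[1]),1000*(-s*d[0]+c*d[1])],1)
E
python3 - <<'E'
from h import *
p,R=pose(); print(p.round(4))
for x in necks(): print(x, racked(x[0]))
e=eyes.get_image('top'); f=eyes.get_image('side')
save(cv2.hconcat([cv2.resize(e['image'][140:260,70:410],(600,220)),cv2.resize(f['image'][150:260,90:220],(200,220))]),'r1')
E
```

```text
[0.3847 0.0347 0.2597]
(array([ 0.4638, -0.2831]), 65, 90, np.float64(0.157)) [ -30.  -580.9]
(array([ 0.5319, -0.2592]), 62, 81, np.float64(0.157)) [  36.6 -553. ]
(array([0.57  , 0.2939]), 74, 0, np.float64(0.157)) [42.   1.4]
(array([0.5623, 0.1689]), 59, 0, np.float64(0.158)) [  41.7 -123.9]
```

View pics/r1.png

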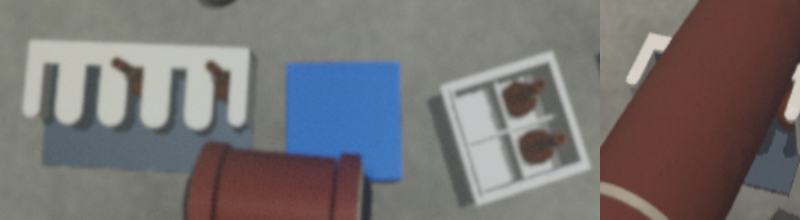

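Flask 1 stands in slot 4 (crop (215,80)) at the same depth as the stored flask at (128,75). Two flasks are left in the tub, at (522,97) and (540,145). Next one goes to slot 1.

```bash
python3 - <<'E'
from h import *
p,R=pose(); S=down(SY); A=np.array
b=[.4637,-.2838]; to(p,R,[*b,.255],S,.045); to(A([*b,.255]),S,[*b,.1135],S,.028)
to(A([*b,.1135]),S,[*b,.26],S,.03)
t=rk(-.064,.062); to(A([*b,.26]),S,[*t,.26],S,.045); print(t)
E
```

```text
8 x [-0.2, -0.66, 0.01, 0.0, 0.0, 0.0]
6 x [0.0, 0.0, 0.39, 0.0, 0.0, 0.0]
5 x [0.0, 0.0, -0.49, 0.0, 0.0, 0.0]
15 x [0.04, 0.72, 0.0, 0.0, 0.0, 0.0]
[0.46776724 0.36066593]
```

Request:
jog_arm(commands=[-0.2, -0.66, 0.01, 0, 0, 0, 40, -0.2, -0.66, 0.01, 0, 0, 0, 40, -0.2, -0.66, 0.01, 0, 0, 0, 40, -0.2, -0.66, 0.01, 0, 0, 0, 40, -0.2, -0.66, 0.01, 0, 0, 0, 40, -0.2, -0.66, 0.01, 0, 0, 0, 40, -0.2, -0.66, 0.01, 0, 0, 0, 40, -0.2, -0.66, 0.01, 0, 0, 0, 40, 0, 0, 0, 0, 0, 0, 40, 0, 0, 0, 0, 0, 0, 40, 0, 0, 0, 0, 0, 0, 40])

```text
t: 26.12
tool_pos: [0.4633, -0.2849, 0.2532]
tool_rot: [0.09, 3.14, 0.001]
contact_force: [-0.1, 0.2, -0.2]
opening: 0.0399
grip_force: 0.0
```

```bash
python3 - <<'E'
from h import *
p,R=pose(); print(p.round(4)); S=down(SY); to(p,R,[.4637,-.2838,.1135],S,.028)
E
```

```text
[ 0.4633 -0.2849  0.2532]
5 x [-0.0, 0.0, 0.47, 0.0, 0.0, 0.0]
```

Request:
jog_arm(commands=[0, 0, 0.47, 0, 0, 0, 40, 0, 0, 0.47, 0, 0, 0, 40, 0, 0, 0.47, 0, 0, 0, 40, 0, 0, 0.47, 0, 0, 0, 40, 0, 0, 0.45, 0, 0, 0, 40, 0, 0, 0, 0, 0, 0, 40, 0, 0, 0, 0, 0, 0, 10, 0, 0, 0, 0, 0, 0, 10, 0, 0, 0, 0, 0, 0, 10, 0, 0, 0, 0, 0, 0, 10, 0, 0, 0, 0, 0, 0, 10])

```text
t: 27.5
tool_pos: [0.4638, -0.2865, 0.1151]
tool_rot: [0.093, 3.138, -0.002]
contact_force: [-0.3, 1.8, 5.7]
opening: 0.0151
grip_force: 35.6
```

Request:
jog_arm(commands=[0, 0, -0.49, 0, 0, 0, 10, 0, 0, -0.49, 0, 0, 0, 10, 0, 0, -0.49, 0, 0, 0, 10, 0, 0, -0.49, 0, 0, 0, 10, 0, 0, -0.49, 0, 0, 0, 10, 0.04, 0.72, 0, 0, 0, 0, 10, 0.04, 0.72, 0, 0, 0, 0, 10, 0.04, 0.72, 0, 0, 0, 0, 10, 0.04, 0.72, 0, 0, 0, 0, 10, 0.04, 0.72, 0, 0, 0, 0, 10, 0.04, 0.72, 0, 0, 0, 0, 10, 0.04, 0.72, 0, 0, 0, 0, 10, 0.04, 0.72, 0, 0, 0, 0, 10, 0.04, 0.72, 0, 0, 0, 0, 10, 0.04, 0.72, 0, 0, 0, 0, 10, 0.04, 0.72, 0, 0, 0, 0, 10, 0.04, 0.72, 0, 0, 0, 0, 10, 0.04, 0.72, 0, 0, 0, 0, 10, 0.04, 0.72, 0, 0, 0, 0, 10, 0.04, 0.72, 0, 0, 0, 0, 10])

```text
t: 30.0
tool_pos: [0.4649, 0.3642, 0.2598]
tool_rot: [-0.093, -3.14, 0.001]
contact_force: [-0.4, 0.4, -1.5]
opening: 0.0151
grip_force: 35.0
```

Request:
jog_arm(commands=[0, 0, 0, 0, 0, 0, 10, 0, 0, 0, 0, 0, 0, 10, 0, 0, 0, 0, 0, 0, 10])

```text
t: 30.38
tool_pos: [0.4653, 0.362, 0.2604]
tool_rot: [0.095, 3.14, -0.0]
contact_force: [-0.1, -0.2, -1.3]
opening: 0.015
grip_force: 35.2
```

```bash
python3 - <<'E'
from h import *
p,R=pose(); print(p.round(4),racked(p[:2]),R.as_rotvec().round(3)); S=down(SY); t=rk(-.064,.062); to(p,R,[*t,.119],S,.028)
to(np.array([*t,.119]),S,[*rk(.045,.062),.1165],S,.012)
E
```

```text
[0.4653 0.362  0.2604] [-66.5  63.2] [ 0.095  3.14  -0.   ]
6 x [-0.01, -0.0, 0.39, -0.0, 0.0, -0.0]
10 x [-0.18, 0.0, 0.0, 0.0, 0.0, 0.0]
```

Request:
jog_arm(commands=[-0.01, -0.02, 0.39, 0, 0, 0, 10, -0.01, 0, 0.39, 0, 0, 0, 10, -0.01, 0, 0.39, 0, 0, 0, 10, -0.01, 0, 0.39, 0, 0, 0, 10, 0, 0, 0.39, 0, 0, 0, 10, 0, 0, 0.36, 0, 0, 0, 10, 0, 0, 0, 0, 0, 0, 10, 0, 0, 0, 0, 0, 0, 10])

```text
t: 31.38
tool_pos: [0.4682, 0.3618, 0.1229]
tool_rot: [0.093, 3.139, 0.002]
contact_force: [-0.4, 1.0, -0.6]
opening: 0.0151
grip_force: 35.1
```

Request:
jog_arm(commands=[-0.18, 0, 0, 0, 0, 0, 10, -0.18, 0, 0, 0, 0, 0, 10, -0.18, 0, 0, 0, 0, 0, 10, -0.18, 0, 0, 0, 0, 0, 10, -0.18, 0, 0, 0, 0, 0, 10, -0.18, 0, 0, 0, 0, 0, 10, -0.18, 0, 0, 0, 0, 0, 10, -0.18, 0, 0, 0, 0, 0, 10, -0.18, 0, 0, 0, 0, 0, 10, 0, 0, 0, 0, 0, 0, 10, 0, 0, 0, 0, 0, 0, 10])

```text
t: 32.75
tool_pos: [0.5644, 0.356, 0.1219]
tool_rot: [-0.093, -3.14, -0.0]
contact_force: [-0.5, -0.1, -0.0]
opening: 0.0156
grip_force: 35.1
```

```bash
python3 - <<'E'
from h import *
p,R=pose(); print(p.round(4),racked(p[:2]))
E
```

```text
[0.5644 0.356  0.1219] [32.8 63. ]
```

Request:
jog_arm(commands=[-0.1, -0.01, 0.03, 0, 0, 0, 10, -0.08, 0, 0.03, 0, 0, 0, 10, -0.03, 0, 0, 0, 0, 0, 10, 0, 0, 0, 0, 0, 0, 10])

```text
t: 33.25
tool_pos: [0.5769, 0.3545, 0.1181]
tool_rot: [-0.093, -3.14, 0.0]
contact_force: [-0.6, -0.3, -0.5]
opening: 0.015
grip_force: 35.1
```

Request:
jog_arm(commands=[-0.03, 0, 0, 0, 0, 0, 10, 0, 0, 0, 0, 0, 0, 10])

```text
t: 33.5
tool_pos: [0.5777, 0.3546, 0.1181]
tool_rot: [-0.092, -3.137, 0.001]
contact_force: [-5.1, -1.3, 0.3]
opening: 0.0152
grip_force: 35.2
```

Request:
jog_arm(commands=[-0.02, 0, 0, 0, 0, 0, 10, 0, 0, 0, 0, 0, 0, 10])

```text
t: 33.75
tool_pos: [0.5786, 0.3548, 0.1179]
tool_rot: [-0.092, -3.137, -0.0]
contact_force: [-5.0, -0.2, -0.4]
opening: 0.0149
grip_force: 35.0
```

```bash
python3 - <<'E'
from h import *
p,R=pose(); print(p.round(4),racked(p[:2]))
E
```

```text
[0.5786 0.3548 0.1179] [47.  62.6]
```

Home. Now lower about 2 mm, release and back off.

Request:
jog_arm(commands=[0.02, 0, 0.02, 0, 0, 0, 10, 0, 0, 0.01, 0, 0, 0, 10, 0, 0, 0, 0, 0, 0, 10])

```text
t: 34.12
tool_pos: [0.5785, 0.3548, 0.1167]
tool_rot: [-0.092, -3.139, -0.001]
contact_force: [-4.8, 0.3, 2.5]
opening: 0.0147
grip_force: 35.2
```

Request:
jog_arm(commands=[0, 0, 0, 0, 0, 0, 16, 0, 0, 0, 0, 0, 0, 20, 0, 0, 0, 0, 0, 0, 28, 0, 0, 0, 0, 0, 0, 30, 0, 0, -0.3, 0, 0, 0, 30, 0, 0, -0.6, 0, 0, 0, 30, 0, 0, -0.7, 0, 0, 0, 30, 0, 0, -0.8, 0, 0, 0, 30, 0.5, 0, 0, 0, 0, 0, 30, 0.5, -0.6, 0, 0, 0, 0, 30, 0.5, -0.7, 0, 0, 0, 0, 40, 0.4, -0.8, 0, 0, 0, 0, 40, 0.4, -0.8, 0, 0, 0, 0, 40, 0, -0.8, 0, 0, 0, 0, 40, 0, -0.8, 0, 0, 0, 0, 40, 0, -0.8, 0, 0, 0, 0, 40, 0, 0, 0, 0, 0, 0, 40])

```text
t: 36.25
tool_pos: [0.4226, 0.0429, 0.2622]
tool_rot: [0.101, 3.137, -0.001]
contact_force: [0.5, 0.0, -0.7]
opening: 0.0399
grip_force: 0.0
```

```bash
python3 - <<'E'
from h import *
p,R=pose(); S=down(SY); print(p.round(4))
N=necks()
for x in N: print(x, racked(x[0]))
b=[n[0] for n in N if n[0][1]<-.15][0]; b=np.array(b)
to(p,R,[*b,.255],S,.045); to(np.array([*b,.255]),S,[*b,.1135],S,.028)
to(np.array([*b,.115]),S,[*b,.265],S,.03)
t=rk(-.064,.124); to(np.array([*b,.265]),S,[*t,.26],S,.045); print(t)
E
```

```text
[0.4226 0.0429 0.2622]
(array([ 0.5323, -0.2589]), 56, 86, np.float64(0.156)) [  37.  -552.7]
(array([0.5731, 0.3539]), 84, 0, np.float64(0.158)) [41.5 61.5]
(array([0.5696, 0.2938]), 78, 0, np.float64(0.156)) [41.6  1.3]
(array([0.5625, 0.169 ]), 64, 14, np.float64(0.157)) [  41.9 -123.7]
8 rows
   [-0.27, -0.61, 0.02, -0.0, 0.0, -0.01]
   [-0.27, -0.61, 0.02, -0.0, 0.0, -0.01]
   [-0.27, -0.61, 0.02, -0.0, 0.0, -0.01]
   [-0.27, -0.61, 0.02, -0.0, 0.0, -0.01]
   [-0.27, -0.61, 0.02, -0.0, 0.0, -0.01]
   [-0.27, -0.61, 0.02, -0.0, 0.0, -0.01]
   [-0.27, -0.61, 0.02, -0.0, 0.0, -0.01]
   [-0.27, -0.61, 0.02, -0.0, 0.0, -0.01]
6 x [0.0, 0.0, 0.39, 0.0, 0.0, 0.0]
6 x [0.0, 0.0, -0.42, 0.0, 0.0, 0.0]
16 x [0.11, 0.7, 0.01, 0.0, 0.0, 0.0]
[0.47142312 0.42255805]
```

Request:
jog_arm(commands=[-0.27, -0.61, 0.02, 0, 0, 0, 40, -0.27, -0.61, 0.02, 0, 0, 0, 40, -0.27, -0.61, 0.02, 0, 0, 0, 40, -0.27, -0.61, 0.02, 0, 0, 0, 40, -0.27, -0.61, 0.02, 0, 0, 0, 40, -0.27, -0.61, 0.02, 0, 0, 0, 40, -0.27, -0.61, 0.02, 0, 0, 0, 40, -0.27, -0.61, 0.02, 0, 0, 0, 40, 0, 0, 0, 0, 0, 0, 40, 0, 0, 0, 0, 0, 0, 40, 0, 0, 0, 0, 0, 0, 40])

```text
t: 37.72
tool_pos: [0.5348, -0.2532, 0.2512]
tool_rot: [0.09, 3.14, 0.001]
contact_force: [-0.9, 0.6, 0.7]
opening: 0.0401
grip_force: 0.0
```

```bash
python3 - <<'E'
from h import *
p,R=pose(); print(p.round(4)); S=down(SY); to(p,R,[.5323,-.2589,.1135],S,.028)
N=necks(); print([x for x in N if x[0][1]<-.1])
E
```

```text
[ 0.5348 -0.2532  0.2512]
5 x [0.01, -0.02, 0.46, 0.0, 0.0, 0.0]
[(array([ 0.532 , -0.2585]), 0, 81, np.float64(0.158))]
```

Request:
jog_arm(commands=[0.01, -0.02, 0.46, 0, 0, 0, 40, 0.01, -0.02, 0.46, 0, 0, 0, 40, 0.01, -0.02, 0.46, 0, 0, 0, 40, 0.01, -0.02, 0.46, 0, 0, 0, 40, 0.01, -0.02, 0.46, 0, 0, 0, 40, 0, 0, 0, 0, 0, 0, 40, 0, 0, 0, 0, 0, 0, 10, 0, 0, 0, 0, 0, 0, 10, 0, 0, 0, 0, 0, 0, 10, 0, 0, 0, 0, 0, 0, 10, 0, 0, 0, 0, 0, 0, 10])

```text
t: 39.2
tool_pos: [0.5322, -0.261, 0.1148]
tool_rot: [0.093, 3.137, -0.002]
contact_force: [-0.2, 0.1, 6.1]
opening: 0.0152
grip_force: 35.1
```

Request:
jog_arm(commands=[0, 0, -0.42, 0, 0, 0, 10, 0, 0, -0.42, 0, 0, 0, 10, 0, 0, -0.42, 0, 0, 0, 10, 0, 0, -0.42, 0, 0, 0, 10, 0, 0, -0.42, 0, 0, 0, 10, 0, 0, -0.42, 0, 0, 0, 10, 0, 0, 0, 0, 0, 0, 10])

```text
t: 40.08
tool_pos: [0.532, -0.2611, 0.2663]
tool_rot: [0.092, 3.136, -0.003]
contact_force: [-0.2, -0.7, -1.6]
opening: 0.0147
grip_force: 34.5
```

Request:
jog_arm(commands=[0.11, 0.7, 0, 0, 0, 0, 10, 0.11, 0.7, 0, 0, 0, 0, 10, 0.11, 0.7, 0, 0, 0, 0, 10, 0.11, 0.7, 0, 0, 0, 0, 10, 0.11, 0.7, 0, 0, 0, 0, 10, 0.11, 0.7, 0, 0, 0, 0, 10, 0.11, 0.7, 0, 0, 0, 0, 10, 0.11, 0.7, 0, 0, 0, 0, 10, 0.11, 0.7, 0, 0, 0, 0, 10, 0.11, 0.7, 0, 0, 0, 0, 10, 0.11, 0.7, 0, 0, 0, 0, 10, 0.11, 0.7, 0, 0, 0, 0, 10, 0.11, 0.7, 0, 0, 0, 0, 10, 0.11, 0.7, 0, 0, 0, 0, 10, 0.11, 0.7, 0, 0, 0, 0, 10, 0.11, 0.7, 0, 0, 0, 0, 10, 0, 0, 0, 0, 0, 0, 10, 0, 0, 0, 0, 0, 0, 10, 0, 0, 0, 0, 0, 0, 10])

```text
t: 42.45
tool_pos: [0.4655, 0.4154, 0.2635]
tool_rot: [-0.094, -3.14, 0.001]
contact_force: [1.0, 0.6, -1.1]
opening: 0.0151
grip_force: 34.7
```

```bash
python3 - <<'E'
from h import *
p,R=pose(); print(p.round(4),racked(p[:2])); S=down(SY); to(p,R,[*rk(-.064,.124),.119],S,.028)
E
```

```text
[0.4655 0.4154 0.2635] [-69.5 116.5]
6 x [-0.02, 0.02, 0.4, -0.0, -0.0, -0.0]
```

Request:
jog_arm(commands=[-0.02, 0.02, 0.4, 0, 0, 0, 10, -0.02, 0.02, 0.4, 0, 0, 0, 10, -0.02, 0.02, 0.4, 0, 0, 0, 10, -0.02, 0.02, 0.4, 0, 0, 0, 10, -0.02, 0.02, 0.4, 0, 0, 0, 10, 0, 0.02, 0.37, 0, 0, 0, 10, 0, 0, 0, 0, 0, 0, 10, 0, 0, 0, 0, 0, 0, 10])

```text
t: 43.45
tool_pos: [0.4724, 0.4235, 0.1229]
tool_rot: [0.093, 3.139, 0.002]
contact_force: [0.1, -0.3, -1.3]
opening: 0.015
grip_force: 34.6
```

```bash
python3 - <<'E'
from h import *
p,R=pose(); print(p.round(4),racked(p[:2])); S=down(SY); to(p,R,[*rk(.040,.124),.119],S,.012)
E
```

```text
[0.4724 0.4235 0.1229] [-63.1 125. ]
9 x [-0.19, -0.0, 0.01, 0.0, 0.0, -0.0]
```

Request:
jog_arm(commands=[-0.19, -0.01, 0.01, 0, 0, 0, 10, -0.19, 0, 0.01, 0, 0, 0, 10, -0.19, 0, 0.01, 0, 0, 0, 10, -0.19, 0, 0.01, 0, 0, 0, 10, -0.19, 0, 0.01, 0, 0, 0, 10, -0.19, 0, 0, 0, 0, 0, 10, -0.19, 0, 0, 0, 0, 0, 10, -0.19, 0, 0, 0, 0, 0, 10, -0.19, 0, 0, 0, 0, 0, 10, 0, 0, 0, 0, 0, 0, 10, 0, 0, 0, 0, 0, 0, 10])

```text
t: 44.82
tool_pos: [0.574, 0.4168, 0.1189]
tool_rot: [-0.093, -3.14, -0.0]
contact_force: [0.9, 1.4, -0.8]
opening: 0.0148
grip_force: 34.7
```

Request:
jog_arm(commands=[-0.04, 0, 0, 0, 0, 0, 10, -0.03, 0, 0, 0, 0, 0, 10, 0, 0, 0, 0, 0, 0, 10])

```text
t: 45.2
tool_pos: [0.5784, 0.4165, 0.1191]
tool_rot: [0.093, 3.14, 0.0]
contact_force: [0.3, -0.2, -0.3]
opening: 0.015
grip_force: 34.7
```

```bash
python3 - <<'E'
from h import *
p,R=pose(); print(p.round(4),racked(p[:2]))
E
```

```text
[0.5784 0.4165 0.1191] [ 43.2 124.3]
```

Request:
jog_arm(commands=[-0.03, 0, 0.01, 0, 0, 0, 10, -0.03, 0, 0, 0, 0, 0, 10, 0, 0, 0, 0, 0, 0, 10])

```text
t: 45.58
tool_pos: [0.5809, 0.4164, 0.1184]
tool_rot: [-0.092, -3.138, 0.0]
contact_force: [-5.0, -0.8, 1.7]
opening: 0.0155
grip_force: 34.8
```

Request:
jog_arm(commands=[-0.02, 0, 0, 0, 0, 0, 10, 0, 0, 0, 0, 0, 0, 10])

```text
t: 45.82
tool_pos: [0.5817, 0.4164, 0.1182]
tool_rot: [-0.092, -3.137, 0.0]
contact_force: [-5.7, -1.0, 1.5]
opening: 0.0151
grip_force: 34.9
```

Request:
jog_arm(commands=[0.02, 0, 0.02, 0, 0, 0, 10, 0, 0, 0.02, 0, 0, 0, 10, 0, 0, 0, 0, 0, 0, 10])

```text
t: 46.2
tool_pos: [0.5814, 0.4165, 0.1162]
tool_rot: [-0.092, -3.139, -0.001]
contact_force: [-6.0, 0.2, 1.8]
opening: 0.015
grip_force: 35.1
```

Request:
jog_arm(commands=[0, 0, 0, 0, 0, 0, 16, 0, 0, 0, 0, 0, 0, 20, 0, 0, 0, 0, 0, 0, 28, 0, 0, 0, 0, 0, 0, 30, 0, 0, -0.3, 0, 0, 0, 30, 0, 0, -0.6, 0, 0, 0, 30, 0, 0, -0.7, 0, 0, 0, 30, 0, 0, -0.8, 0, 0, 0, 30, 0.7, 0, 0, 0, 0, 0, 30, 0.7, -0.6, 0, 0, 0, 0, 30, 0.7, -0.8, 0, 0, 0, 0, 40, 0.7, -0.8, 0, 0, 0, 0, 40, 0.4, -0.8, 0, 0, 0, 0, 40, 0.4, -0.8, 0, 0, 0, 0, 40, 0, -0.8, 0, 0, 0, 0, 40, 0, -0.8, 0, 0, 0, 0, 40, 0, -0.8, 0, 0, 0, 0, 40, 0, -0.8, 0, 0, 0, 0, 40, 0, -0.8, 0, 0, 0, 0, 40, 0, 0, 0, 0, 0, 0, 40])

```text
t: 48.7
tool_pos: [0.3404, -0.039, 0.2613]
tool_rot: [0.104, 3.137, -0.002]
contact_force: [-0.6, 0.9, -0.0]
opening: 0.04
grip_force: 0.0
```

```bash
python3 - <<'E'
from h import *
p,R=pose(); print(p.round(4),ctrl.get_obs()['q'])
for x in necks(): print(x, racked(x[0]))
for n in('top','side'):
    d=eyes.get_image(n); W=cloud(d); im=d['image'].astype(int); z=W[...,2]
    blue=(im[...,2]>im[...,0]+50)&(W[...,1]>-.13)&(W[...,1]<.12)&(W[...,0]>.3)
    q=W[blue&(abs(z-.068)<.006)]; print(n,'lid',len(q),rect(q),np.median(q[:,2]))
    q=W[blue&(z>.095)]; print(n,'grip',len(q),rect(q)) if len(q) else 0
    save(d['image'],'end_'+n)
E
```

```text
[ 0.3404 -0.039   0.2613] [-3.32301814e-01 -7.27440358e-01  2.16792630e+00 -1.14626400e-04
  1.69804651e+00 -1.83689120e+00]
(array([0.5785, 0.4168]), 83, 90, np.float64(0.157)) [ 43.2 124.6]
(array([0.5735, 0.3544]), 82, 90, np.float64(0.158)) [41.9 62. ]
(array([0.5699, 0.2941]), 73, 39, np.float64(0.156)) [41.9  1.6]
(array([0.5622, 0.1693]), 57, 0, np.float64(0.156)) [  41.6 -123.5]
top lid 4000 (array([502.5,  -2.3]), array([162.4, 161.1]), 89.9) 0.06851065499031705
top grip 183 (array([388.9, -46.7]), array([180.5,  58.6]), 47.95)
side lid 2204 (array([ 4.998e+02, -2.000e-01]), array([162.4, 167.2]), 89.99) 0.06776834864621595
side grip 218 (array([376.6, -23.2]), array([133.3,  99.4]), 13.49)
```

View pics/end_top.png

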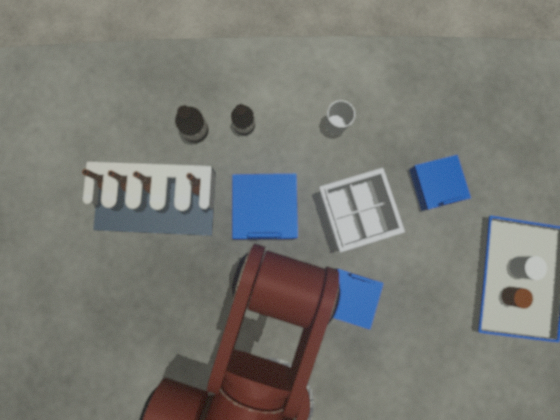

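Four flasks stand in the rack (necks near (92,177), (115,180), (142,182) and (195,185)). The tub at (362,210) is empty, and the lid is at (265,206). Now to fetch the lid.

```bash
python3 - <<'E'
from h import *
p,R=pose(); to(p,R,[.4275,-.002,.2],down(0.0))
E
```

```text
17 rows
   [-0.08, 0.04, 0.06, 0.0, 0.0, 0.89]
   [-0.08, 0.04, 0.06, 0.0, 0.0, 0.89]
   [-0.07, 0.05, 0.06, 0.0, 0.0, 0.89]
   [-0.07, 0.06, 0.06, 0.0, 0.0, 0.89]
   [-0.06, 0.06, 0.06, 0.0, 0.0, 0.89]
   [-0.06, 0.07, 0.06, 0.0, 0.0, 0.89]
   [-0.05, 0.07, 0.06, 0.0, 0.0, 0.89]
   [-0.05, 0.08, 0.06, 0.0, 0.0, 0.89]
   [-0.04, 0.08, 0.06, 0.0, 0.0, 0.89]
   [-0.03, 0.09, 0.06, 0.0, 0.0, 0.89]
   [-0.02, 0.09, 0.06, 0.0, 0.0, 0.89]
   [-0.01, 0.09, 0.06, 0.0, 0.0, 0.89]
   [-0.01, 0.09, 0.06, 0.0, 0.0, 0.89]
   [0.0, 0.09, 0.06, 0.0, 0.0, 0.89]
   [0.01, 0.09, 0.06, 0.0, 0.0, 0.89]
   [0.02, 0.09, 0.06, 0.0, 0.0, 0.89]
   [0.03, 0.09, 0.06, 0.0, 0.0, 0.89]
```

Request:
jog_arm(commands=[-0.08, 0.04, 0.06, 0, 0, 0.89, 50, -0.08, 0.04, 0.06, 0, 0, 0.89, 50, -0.07, 0.05, 0.06, 0, 0, 0.89, 50, -0.07, 0.06, 0.06, 0, 0, 0.89, 50, -0.06, 0.06, 0.06, 0, 0, 0.89, 50, -0.06, 0.07, 0.06, 0, 0, 0.89, 50, -0.05, 0.07, 0.06, 0, 0, 0.89, 50, -0.05, 0.08, 0.06, 0, 0, 0.89, 50, -0.04, 0.08, 0.06, 0, 0, 0.89, 50, -0.03, 0.09, 0.06, 0, 0, 0.89, 50, -0.02, 0.09, 0.06, 0, 0, 0.89, 50, -0.01, 0.09, 0.06, 0, 0, 0.89, 50, -0.01, 0.09, 0.06, 0, 0, 0.89, 50, 0, 0.09, 0.06, 0, 0, 0.89, 50, 0.01, 0.09, 0.06, 0, 0, 0.89, 50, 0.02, 0.09, 0.06, 0, 0, 0.89, 50, 0.03, 0.09, 0.06, 0, 0, 0.89, 50, 0, 0, 0, 0, 0, 0, 50, 0, 0, 0, 0, 0, 0, 50])

```text
t: 51.28
tool_pos: [0.4265, -0.0019, 0.1989]
tool_rot: [2.219, 2.224, 0.001]
contact_force: [-0.2, 0.5, -1.0]
opening: 0.0499
grip_force: 0.0
```

```bash
python3 - <<'E'
from h import *
p,R=pose(); print(p.round(4)); to(p,R,[.4275,-.002,.077],down(0.0),.025)
d=eyes.get_image('top'); e=eyes.get_image('side')
for d in(d,e):
    W=cloud(d); im=d['image'].astype(int); z=W[...,2]
    q=W[(im[...,2]>im[...,0]+50)&(W[...,1]>-.13)&(W[...,1]<.12)&(W[...,0]>.3)&(abs(z-.068)<.006)]; print(len(q),rect(q))
E
```

```text
[ 0.4265 -0.0019  0.1989]
5 x [-0.0, 0.0, 0.41, 0.0, -0.0, 0.0]
1451 (array([544.8,  -2.2]), array([161.7,  76.1]), 89.85)
2327 (array([ 5.008e+02, -5.000e-01]), array([162.2, 167.2]), 89.94)
```

Request:
jog_arm(commands=[0, 0, 0.41, 0, 0, 0, 50, 0, 0, 0.41, 0, 0, 0, 50, 0, 0, 0.41, 0, 0, 0, 50, 0, 0, 0.41, 0, 0, 0, 50, 0, 0, 0.38, 0, 0, 0, 50, 0, 0, 0, 0, 0, 0, 50, 0, 0, 0, 0, 0, 0, 4, 0, 0, 0, 0, 0, 0, 4, 0, 0, 0, 0, 0, 0, 4, 0, 0, 0, 0, 0, 0, 4, 0, 0, 0, 0, 0, 0, 4, 0, 0, 0, 0, 0, 0, 4], newtons=50)

```text
t: 52.88
tool_pos: [0.4278, -0.003, 0.079]
tool_rot: [2.221, 2.219, 0.003]
contact_force: [0.2, -0.2, 5.6]
opening: 0.0095
grip_force: 51.0
```

```bash
python3 - <<'E'
from h import *
p,R=pose(); print(p.round(4),R.as_rotvec().round(3)); y=np.radians(15.8); C=np.array([.4865,-.2403])
g=C-.074*np.array([np.cos(y),np.sin(y)]); print(g)
a=p+[0,0,.19]; to(p,R,a,R,.035); b=np.array([*g,.26]); to(a,R,b,down(y),.035,.07)
E
```

```text
[ 0.4278 -0.003   0.079 ] [2.221 2.219 0.003]
[ 0.41529587 -0.26044874]
6 x [-0.0, 0.0, -0.53, 0.0, 0.0, 0.0]
8 rows
   [-0.54, -0.03, 0.02, 0.0, 0.0, -0.35]
   [-0.54, -0.04, 0.02, 0.0, 0.0, -0.35]
   [-0.53, -0.06, 0.02, 0.0, 0.0, -0.35]
   [-0.53, -0.08, 0.02, 0.0, 0.0, -0.35]
   [-0.53, -0.1, 0.02, 0.0, 0.0, -0.35]
   [-0.52, -0.12, 0.02, 0.0, 0.0, -0.35]
   [-0.52, -0.14, 0.02, 0.0, 0.0, -0.35]
   [-0.51, -0.15, 0.02, 0.0, 0.0, -0.35]
```

Request:
jog_arm(commands=[0, 0, -0.53, 0, 0, 0, 4, 0, 0, -0.53, 0, 0, 0, 4, 0, 0, -0.53, 0, 0, 0, 4, 0, 0, -0.53, 0, 0, 0, 4, 0, 0, -0.53, 0, 0, 0, 4, 0, 0, -0.53, 0, 0, 0, 4, -0.54, -0.03, 0.02, 0, 0, -0.35, 4, -0.54, -0.04, 0.02, 0, 0, -0.35, 4, -0.53, -0.06, 0.02, 0, 0, -0.35, 4, -0.53, -0.08, 0.02, 0, 0, -0.35, 4, -0.53, -0.1, 0.02, 0, 0, -0.35, 4, -0.52, -0.12, 0.02, 0, 0, -0.35, 4, -0.52, -0.14, 0.02, 0, 0, -0.35, 4, -0.51, -0.15, 0.02, 0, 0, -0.35, 4, 0, 0, 0, 0, 0, 0, 4, 0, 0, 0, 0, 0, 0, 4, 0, 0, 0, 0, 0, 0, 4])

```text
t: 55.0
tool_pos: [0.4142, -0.2593, 0.2583]
tool_rot: [-1.89, -2.509, -0.001]
contact_force: [-0.3, 0.8, -2.4]
opening: 0.009
grip_force: 49.9
```

```bash
python3 - <<'E'
from h import *
p,R=pose(); print(p.round(4),R.as_rotvec().round(3)); y=np.radians(15.8); C=np.array([.4865,-.2403])
zt=p[2]-.079
for n in('top','side'):
    d=eyes.get_image(n); W=cloud(d); im=d['image'].astype(int); z=W[...,2]
    q=W[(im[...,2]>im[...,0]+50)&(W[...,1]>-.36)&(W[...,1]<-.1)&(W[...,0]>.36)&(z>.18)]
    k=q[abs(q[:,2]-(.068+zt))<.012]
    if len(k)>200:
        A=np.c_[k[:,:2]-C,np.ones(len(k))]; s=np.linalg.lstsq(A,k[:,2],rcond=None)[0]
        print(n,len(k),rect(k),'plane slopes',s.round(4),'expect z',.068+zt)
to(p,R,[.4153,-.2604,.19],down(y),.02)
E
```

```text
[ 0.4142 -0.2593  0.2583] [-1.890e+00 -2.509e+00 -1.000e-03]
top 4751 (array([ 484.5, -237.7]), array([161.1, 163.8]), 15.9) plane slopes [-0.0026 -0.0028  0.2477] expect z 0.24732913911126786
side 2450 (array([ 483.3, -235.9]), array([168.3, 162.1]), 15.98) plane slopes [0.0079 0.0023 0.2467] expect z 0.24732913911126786
4 rows
   [-0.01, 0.0, 0.28, 0.0, -0.0, 0.01]
   [-0.01, 0.0, 0.28, 0.0, -0.0, 0.01]
   [-0.01, 0.0, 0.28, 0.0, -0.0, 0.01]
   [-0.01, 0.0, 0.28, 0.0, -0.0, 0.01]
```

Request:
jog_arm(commands=[-0.02, 0.01, 0.28, 0, 0, 0.01, 4, -0.01, 0, 0.28, 0, 0, 0.01, 4, -0.01, 0, 0.28, 0, 0, 0, 4, -0.01, 0, 0.28, 0, 0, 0, 4, 0, 0, 0, 0, 0, 0, 4, 0, 0, 0, 0, 0, 0, 4])

```text
t: 55.85
tool_pos: [0.4158, -0.2631, 0.1918]
tool_rot: [1.893, 2.506, 0.001]
contact_force: [0.6, 0.2, -1.1]
opening: 0.0094
grip_force: 49.9
```

Request:
jog_arm(commands=[0, 0, 0.05, 0, 0, 0, 4, 0, 0, 0.05, 0, 0, 0, 4, 0, 0, 0.05, 0, 0, 0, 4, 0, 0, 0, 0, 0, 0, 4])

```text
t: 56.35
tool_pos: [0.4154, -0.2627, 0.1821]
tool_rot: [-1.893, -2.506, -0.001]
contact_force: [-0.2, 0.2, -1.9]
opening: 0.0092
grip_force: 49.9
```

Request:
jog_arm(commands=[0, 0, 0.05, 0, 0, 0, 4, 0, 0, 0.05, 0, 0, 0, 4, 0, 0, 0.03, 0, 0, 0, 4, 0, 0, 0, 0, 0, 0, 4])

```text
t: 56.85
tool_pos: [0.4155, -0.2628, 0.1743]
tool_rot: [-1.894, -2.506, -0.001]
contact_force: [0.1, -0.9, -1.4]
opening: 0.0095
grip_force: 49.9
```

Request:
jog_arm(commands=[0, 0, 0.03, 0, 0, 0, 4, 0, 0, 0, 0, 0, 0, 4])

```text
t: 57.1
tool_pos: [0.4156, -0.2629, 0.1727]
tool_rot: [-1.894, -2.507, -0.001]
contact_force: [-0.9, 0.3, -2.5]
opening: 0.009
grip_force: 49.9
```

Request:
jog_arm(commands=[0, 0, 0.02, 0, 0, 0, 4, 0, 0, 0.01, 0, 0, 0, 4, 0, 0, 0, 0, 0, 0, 4])

```text
t: 57.48
tool_pos: [0.4158, -0.263, 0.172]
tool_rot: [1.893, 2.506, 0.001]
contact_force: [-2.9, 2.6, 4.7]
opening: 0.0089
grip_force: 50.9
```

Request:
jog_arm(commands=[0, 0, 0, 0, 0, 0, 16, 0, 0, 0, 0, 0, 0, 40, 0, 0, 0, 0, 0, 0, 50, 0, 0, 0, 0, 0, 0, 50, 0, 0, -0.3, 0, 0, 0, 50, 0, 0, -0.8, 0, 0, 0, 50, 0, 0, -0.8, 0, 0, 0, 50, 0, 0, -0.5, 0, 0, 0, 50, 0, -0.8, 0, 0, 0, 0, 50, 0.6, -0.8, 0, 0, 0, 0, 50, 0.9, 0, 0, 0, 0, 0, 50, 0.9, 0, 0, 0, 0, 0, 50, 0, 0, 0, 0, 0, 0, 50, 0, 0, 0, 0, 0, 0, 50])

```text
t: 59.22
tool_pos: [0.284, -0.1509, 0.3162]
tool_rot: [1.892, 2.505, -0.0]
contact_force: [-0.4, -0.5, 0.2]
opening: 0.0499
grip_force: 0.0
```

```bash
python3 - <<'E'
from h import *
p,R=pose(); print(p.round(4),ctrl.get_obs()['t'])
C=np.array([.4865,-.2403])
for n in('top','side'):
    d=eyes.get_image(n); W=cloud(d); im=d['image'].astype(int); z=W[...,2]
    k=W[(im[...,2]>im[...,0]+50)&(W[...,1]>-.36)&(W[...,1]<-.1)&(W[...,0]>.36)&(abs(z-.161)<.01)]
    A=np.c_[k[:,:2]-C,np.ones(len(k))]; s=np.linalg.lstsq(A,k[:,2],rcond=None)[0]
    print(n,len(k),rect(k),'plane',s.round(4)); save(d['image'],'fin_'+n)
for x in necks(): print(x, racked(x[0]))
i=[cv2.imread(f'pics/fin_{n}.png') for n in('top','side')]
cv2.imwrite('pics/fin.png',cv2.hconcat([cv2.resize(i[0][90:290,70:490],(500,240)),cv2.resize(i[1][130:300,90:420],(300,240))]))
E
```

```text
[ 0.284  -0.1509  0.3162] 59.225
top 4742 (array([ 486.5, -242.2]), array([161.5, 162.2]), 15.85) plane [-0.0011 -0.0028  0.1616]
side 2490 (array([ 484.4, -240.3]), array([167.7, 162.5]), 15.69) plane [0.0026 0.0018 0.1604]
(array([0.5784, 0.4163]), 85, 91, np.float64(0.158)) [ 43.2 124.1]
(array([0.5736, 0.3543]), 83, 87, np.float64(0.158)) [42.  61.9]
(array([0.57  , 0.2939]), 78, 22, np.float64(0.158)) [42.   1.4]
(array([0.5624, 0.1688]), 63, 0, np.float64(0.156)) [  41.8 -124. ]
```

View pics/fin.png

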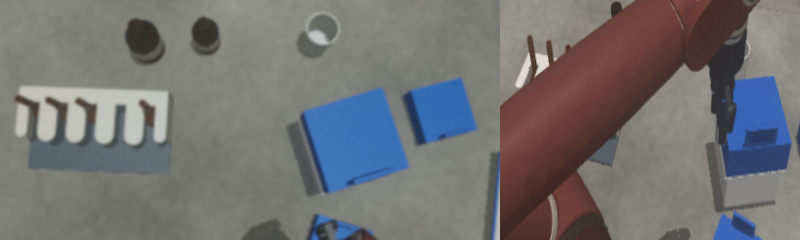

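The lid (crop (355,140)) is seated level, with its top at the height it started from. All four necks, (27,103), (55,105), (85,107) and (147,110), are home and upright, and the gripper is clear. I'll hand the job in.

```bash
python3 -c "
from h import *
print(job.finish_job())"
```

```text
the job is handed in; nothing more can be done
None
```

The job is handed in: three flasks went from the tub to slots 4, 1 and 0, fully home and upright next to the stored flask in slot 2, and the lid is back on the tub, level and fully seated.

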